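# Stock the bench tool carousel and park it

## Task

Turn the tool carousel by its finger posts until it clicks in with its three cups on the robot's side (middle cup straight to the front), then stand every nut driver lying on the mat handle-down in a cup of its own. When all of them stand in their cups, turn the carousel a half turn so that it clicks in with the middle cup straight to the rear under the light bar; do not knock over the spray can or the mug.

Things in the scene. Friction and masses are not known exactly. Their poses are not given: they have to be found in the camera images.
- carousel_base: Fixed stand of the tool carousel. Origin on the bench on the turning axis; +x points to the rear (away from the robot), z up. An LED light bar crosses above its rear half: x 70 to 130, y -105 to 235, z 330 to 355 mm of this frame, on one 20 mm post at x 100, y 215 mm; the middle cup is below it when at the rear.
- carousel (a joint): Turning angle (rad), counter-clockwise positive from above, turns on freely either way. 0: middle cup at the rear (+x of the stand); +/-pi: at the front. Sprung stops at every quarter turn (0, pi/2, pi ..): a roller snaps into a notch and centres the disc from up to 0.07 rad away. Turning through a notch takes some 3 to 5 N at a finger post, elsewhere under 1 N; the disc stays where it is left.
- finger_post (a point): Half-way up one of six alike upright steel finger posts on the disc, for turning it: 14 mm thick, from 32 to 90 mm above the bench, 150 mm from the axis. This one stands at joint angle + 30 degrees (from the stand's +x); the others follow every 60 degrees. The grey disc is 330 mm in diameter, its top 32 mm above the bench.
- cup_mid (a point): Centre of the inner floor (37 mm above the bench) of the middle of three equal dark round steel cups standing fast on the disc: inside 54 mm wide and 75 mm deep, wall 4 mm, rim 112 mm above the bench, centre 95 mm from the axis at joint angle + 0 degrees.
- cup_a (a point): The same point of the cup at joint angle + 60 degrees.
- cup_c (a point): The same point of the cup at joint angle - 60 degrees.
- driver1_mid (a point): Middle of nut driver 1 (two or three alike; absent: None): 200 mm long, 90 g; black square handle 110 mm long, 22 mm thick (from -100 to +10 mm), then a round steel shaft 10 mm thick (14 mm at its end). x runs along it from handle end to shaft end. Centre of mass about 15 mm from here towards the handle. At first it lies flat, axis 11 mm above the bench, handle roughly towards the robot.
- driver1_foot (a point): Centre of the end face of the same driver's handle (100 mm from its middle): the end that goes down into the cup.
- driver2_mid (a point): Middle of nut driver 2 (two or three alike; absent: None): 200 mm long, 90 g; black square handle 110 mm long, 22 mm thick (from -100 to +10 mm), then a round steel shaft 10 mm thick (14 mm at its end). x runs along it from handle end to shaft end. Centre of mass about 15 mm from here towards the handle. At first it lies flat, axis 11 mm above the bench, handle roughly towards the robot.
- driver2_foot (a point): Centre of the end face of the same driver's handle (100 mm from its middle): the end that goes down into the cup.
- driver3_mid (a point): Middle of nut driver 3 (two or three alike; absent: None): 200 mm long, 90 g; black square handle 110 mm long, 22 mm thick (from -100 to +10 mm), then a round steel shaft 10 mm thick (14 mm at its end). x runs along it from handle end to shaft end. Centre of mass about 15 mm from here towards the handle. At first it lies flat, axis 11 mm above the bench, handle roughly towards the robot.
- driver3_foot (a point): Centre of the end face of the same driver's handle (100 mm from its middle): the end that goes down into the cup.
- spray_can: Green spray can, 52 mm wide, 170 mm high, standing behind the drivers; bystander. Origin at its base, z up.
- mug: White mug, 80 mm wide, 95 mm high, behind the drivers; bystander. Origin at its base, z up.

How it is judged:
On the way, in this order (a step that is already met when the one before it is completed fails the run):
1. the carousel is clicked in at its front stop, the middle cup to the front (x of cup_mid in the frame of carousel_base below -0.05 m and y of cup_mid in the frame of carousel_base between -0.0083 and 0.0083 m and velocity of joint carousel between -0.05 and 0.05 rad/s), for 0.3 s.
2. all the drivers stand handle-down in cups of their own, with the carousel still at the front stop ((horizontal distance between driver1_foot and cup_a below 0.025 m or horizontal distance between driver1_foot and cup_mid below 0.025 m or horizontal distance between driver1_foot and cup_c below 0.025 m) and height (world z) of each of driver1_foot, driver2_foot, driver3_foot below 0.06 m and angle between each of driver1_mid, driver2_mid, driver3_mid's own x axis and vertical below 0.6 rad and (horizontal distance between driver2_foot and cup_a below 0.025 m or horizontal distance between driver2_foot and cup_mid below 0.025 m or horizontal distance between driver2_foot and cup_c below 0.025 m) and (horizontal distance between driver3_foot and cup_a below 0.025 m or horizontal distance between driver3_foot and cup_mid below 0.025 m or horizontal distance between driver3_foot and cup_c below 0.025 m) and horizontal distance between driver1_foot and driver2_foot above 0.045 m and horizontal distance between each of driver1_foot, driver2_foot and driver3_foot above 0.045 m and x of cup_mid in the frame of carousel_base below -0.05 m and y of cup_mid in the frame of carousel_base between -0.0083 and 0.0083 m), for 0.3 s.
At the end, for the whole second after the job is handed in: The middle cup is straight to the rear in its notch (within 5 degrees) and the carousel is at rest; every driver stands handle-down (leaning under 34 degrees) in a cup of its own, its handle end within 23 mm of the cup's floor ((horizontal distance between driver1_foot and cup_a below 0.025 m or horizontal distance between driver1_foot and cup_mid below 0.025 m or horizontal distance between driver1_foot and cup_c below 0.025 m) and height (world z) of each of driver1_foot, driver2_foot, driver3_foot below 0.06 m and angle between each of driver1_mid, driver2_mid, driver3_mid's own x axis and vertical below 0.6 rad and (horizontal distance between driver2_foot and cup_a below 0.025 m or horizontal distance between driver2_foot and cup_mid below 0.025 m or horizontal distance between driver2_foot and cup_c below 0.025 m) and (horizontal distance between driver3_foot and cup_a below 0.025 m or horizontal distance between driver3_foot and cup_mid below 0.025 m or horizontal distance between driver3_foot and cup_c below 0.025 m) and horizontal distance between driver1_foot and driver2_foot above 0.045 m and horizontal distance between each of driver1_foot, driver2_foot and driver3_foot above 0.045 m and x of cup_mid in the frame of carousel_base above 0.05 m and y of cup_mid in the frame of carousel_base between -0.0083 and 0.0083 m and velocity of joint carousel between -0.05 and 0.05 rad/s); the robot touches nothing.
It fails at once if the spray can is knocked over (angle between spray_can's own z axis and vertical above 0.7 rad).
It fails at once if the mug is knocked over (angle between mug's own z axis and vertical above 0.7 rad).
Of driver1, driver2, driver3 only 2 to 3 are there at a start; the rules pass over those that are not, and their reading is None.
At some moment in a run one of driver1, driver2, driver3 may be knocked a few centimetres aside while the robot is not near it.
Once in a run the grip may slacken for a moment while it holds something.
It also fails if it takes over 210 s, if anything falls off the work surface, if the arm or the gripper's body presses on something with over 40 N, if the wrist force passes 120 N, or if a joint passes its speed limit or range.

## Robot

A 7-joint arm with a two-finger parallel gripper is mounted at the origin on the work surface. World frame = base frame: x ahead of the robot, y to its left, z up, the work surface at z = 0. Lengths are in m, angles in rad, forces in N, time in s.
With the tool pointing down it reaches from about 0.425 to 0.875 m from the base axis. Payload 8.4 kg.
Tool frame: the origin (TCP) lies on the centre line of the jaws, within the pads' length; the fingertips stand 19 mm ahead of it and the grasp point (between the pads) is the TCP; z points along the fingers, y is the line along which they close (so a half turn about z gives the same grasp; the last joint's range is limited). The gripper opens to 87 mm and grips with 3 to 60 N. Pads are 19 mm wide; open, the fingers measure 117 mm over their backs; the gripper's body (75 mm by 190 mm) begins 51 mm behind the grasp point.
Start: joints at [1.248, 0.333, 0.04, 1.465, -0.013, 1.343, -0.059], TCP at [0.144, -0.634, 0.242] pointing down, gripper open.
Joint ranges: [-2.58, 2.58], [-0.38, 2.09], [-1.3, 1.39], [0.25, 2.4], [-1.5, 4.64], [0.08, 2.09], [-2.65, 2.65]. Speed limits (rad/s): [2.22, 2.22, 2.79, 2.79, 3.14, 3.14, 3.14].

## Interface

Orientations are given as a unit quaternion [w, x, y, z].
In Python, from rig import manip gives the robot as it stands.
- The arm moves only by the tool carry_out, never from a script. Its argument "plan" is a list of rows, each an object with "offset": the shift along the tool's x, y, z each as a share of 0.08 m, from -1 to 1, a list of three; "rotation": the turn, a rotation vector about the tool's x, y, z each as a share of 2 pi rad, from -1 to 1, a list of three. A call has 1 to 20 rows; each row is the pose to reach, as a shift and turn from the pose commanded when the call began, along the tool's axes at that moment, turning the shorter way round; what a row does not reach only later rows make up. A row lasts 1/10 s, in which the tool goes at most 50 mm and 8.59 degrees, less where a joint would pass 70% of its speed; a pose out of reach is approached as far as the arm can. A call with a number of a shift or a turn outside -1 to 1 is refused whole. A call with a gripper value outside its range is refused whole. "jaw" is the opening, from -1 (shut) to 1 (fully open), so that 0 is half open, set as the call begins (left out, the last holds). The fingers move at their own pace and stop on an object; "force" is the grip in N (left out, the last holds). Time passes only in rows, so rows that repeat a pose let the fingers close. It gives the time, the measured TCP pose, the force, the opening and the grip force at its end, in the units of the state.
- manip.read_state(): the state, without advancing time (a new reading comes with each control period).
- manip.snapshot(name): name is "scene" or "top" or "wrist"; returns a dict with "color" (420x560x3 uint8, red, green, blue), "range_z" (420x560 float32, m along the optical axis (not along the pixel's ray), 0 where there is no reading), "fov_y" (degrees; the focal length in pixels is half the picture's height over the tangent of half this angle, whatever the lens; pixels are square), "cx", "cy" (the principal point, pixels), "pose" (4x4, takes a point from camera to world coordinates). Camera axes: x right, y up, looking along -z (the intrinsics and any distortion apply to the point x, -y, -z); pixel columns grow to the right and rows downward; lengths in m; the calibration is good to about 2 mm. A picture is of the moment at which its call begins.
- manip.sign_off(): hands the job in; it is judged then, once.
Trained networks look in a picture, given as the dict that the camera call returned (one of the last four; its "shot" number tells which), for a name from the list of things; names that differ only in an ending like _2 or _b are one class to them, and where a whole thing is asked for, a point or a joint stands for the part that bears it (a point fixed in the world has none). Each returns a list of dicts, best first, with "conf" (0 to 1); they miss things now and then, are a little off and sometimes report something else, mostly with a low value. They report only what shows in the picture. A call takes as long as a camera call.
- manip.spot_in(thing, picture): "box" ([left, top, right, bottom] in pixels, round what is visible of it).
- manip.pinpoint(thing, picture): "pixel" ([column, row] in pixels: a listed point, or the origin of a listed thing).
The state is a dict: "time_s": time; "joint_pos": joint angles; "dq": joint speeds; "joint_efforts": joint torques, N m; "tool_pos": TCP position; "eef_rot": TCP orientation; "force": force on the tool from outside, world axes, zero at the start; "torque": the same for the moment, N m; "grip_width": opening from 0.0 (shut) to 1.0 (fully open); "grasp_force": force on a finger pad.
Only numpy, scipy, OpenCV 4.12 (cv2) and the standard library are available. Lean on these libraries where they do the work, as an engineer would, in place of code of your own. Each camera call takes 0.05 s, during which the arm holds its last target. There are 200 camera calls.

## Working session

There is one attempt and no reset: what is moved stays moved. The work goes in short steps, Python scripts to look and compute and a tool call to move; the robot and the scene stay as the last step left them, time stands still between calls to the robot, and variables do not carry over. Pictures are saved under pics/ and viewed, at most 14 in all, crops included, and the job is handed in when it is done.

Besides the shell and the picture viewer there is one more tool, called as name(argument=value, ...) on one line, values as JSON. carry_out: Moves the arm, as the interface text tells. Its arguments: {"type":"object","properties":{"plan":{"type":"array"},"jaw":{"type":"number"},"force":{"type":"number"}},"required":["plan"]}

```bash
ls; mkdir -p pics; cat > h.py <<'E'
import numpy as np, cv2, json
from scipy.spatial.transform import Rotation as R
from rig import manip
def save(s,n): cv2.imwrite(f'pics/{n}.png', s['color'][:,:,::-1])
def world(s,px,z=None):
    f=s['color'].shape[0]/2/np.tan(np.radians(s['fov_y'])/2)
    u,v=px
    d=np.array([(u-s['cx'])/f,-(v-s['cy'])/f,-1.])
    P=s['pose']
    if z is None:
        d=d*s['range_z'][int(round(v)),int(round(u))]
        return P[:3,:3]@d+P[:3,3]
    w=P[:3,:3]@d; return P[:3,3]+w*(z-P[2,3])/w[2]
def cloud(s):
    h,w=s['range_z'].shape
    f=h/2/np.tan(np.radians(s['fov_y'])/2)
    v,u=np.mgrid[:h,:w]; r=s['range_z']
    p=np.stack([(u-s['cx'])/f*r,-(v-s['cy'])/f*r,-r],-1)
    return p@s['pose'][:3,:3].T+s['pose'][:3,3]
def tool():
    st=manip.read_state(); q=np.array(st['eef_rot']); 
    return st,np.array(st['tool_pos']),R.from_quat(q[[1,2,3,0]])
E
python3 - <<'E'
from h import *
st,p,r=tool(); print({k:np.round(v,3) for k,v in st.items()}); print(r.as_matrix().round(3))
for n in ['scene','top']:
    s=manip.snapshot(n); save(s,n+'0'); print(n,s['fov_y'],s['cx'],s['cy'],s['pose'].round(3).tolist(), s.keys())
    for t in ['carousel_base','finger_post','cup_mid','cup_a','cup_c','driver1_mid','driver1_foot','driver2_mid','spray_can','mug']:
        z={'carousel_base':None,'finger_post':.061,'cup_mid':.037,'cup_a':.037,'cup_c':.037,'driver1_mid':.011,'driver1_foot':.011}.get(t,0)
        for d in manip.pinpoint(t,s)[:6]:
            if d['conf']>.3: print(t,round(d['conf'],2),np.round(d['pixel']),world(s,d['pixel'],z).round(3))
E
```

```text
pics
{'time_s': np.float64(0.0), 'joint_pos': array([ 1.248,  0.334,  0.04 ,  1.466, -0.013,  1.343, -0.058]), 'dq': array([-0.   ,  0.001, -0.   , -0.   , -0.001, -0.001, -0.001]), 'joint_efforts': array([ 0.0000e+00, -6.5636e+01,  1.3350e+00, -4.0380e+01, -6.0000e-02,
        4.5000e-02,  0.0000e+00]), 'tool_pos': array([ 0.144, -0.633,  0.241]), 'eef_rot': array([-0.001,  0.994,  0.112, -0.   ]), 'force': array([-0.01 ,  0.827, -0.641]), 'torque': array([-0.025,  0.   , -0.031]), 'grasp_force': np.float64(0.0), 'grip_width': np.float64(1.001)}
[[ 0.975  0.222 -0.   ]
 [ 0.222 -0.975  0.002]
 [-0.    -0.002 -1.   ]]
scene 47.918188097205395 281.12648596067146 206.85764918026513 [[-0.398, -0.655, 0.642, 1.342], [0.917, -0.3, 0.262, 0.289], [0.021, 0.693, 0.72, 0.96], [0.0, 0.0, 0.0, 1.0]] dict_keys(['color', 'range_z', 'fov_y', 'cx', 'cy', 'pose', 'shot'])
carousel_base 0.61 [350. 264.] [0.679 0.19  0.106]
finger_post 0.76 [331. 294.] [0.743 0.172 0.061]
cup_mid 0.89 [322. 268.] [0.665 0.124 0.037]
cup_a 0.7 [361. 285.] [0.675 0.226 0.037]
cup_a 0.7 [315. 242.] [0.598 0.081 0.037]
c
[... 596 characters left out ...]
9. 200.] [0.587 0.165 0.06 ]
finger_post 0.93 [170. 130.] [0.742 0.171 0.061]
cup_mid 0.66 [194. 162.] [0.679 0.123 0.037]
cup_a 0.72 [210. 198.] [0.596 0.084 0.037]
cup_a 0.69 [150. 166.] [0.67  0.217 0.037]
cup_c 0.72 [210. 198.] [0.596 0.084 0.037]
cup_c 0.69 [150. 166.] [0.67  0.217 0.037]
driver1_mid 0.84 [417. 242.] [ 0.505 -0.355  0.011]
driver1_foot 0.83 [424. 285.] [ 0.417 -0.365  0.011]
driver1_foot 0.54 [412. 160.] [ 0.689 -0.358  0.011]
driver1_foot 0.46 [173. 201.] [0.598 0.17  0.011]
driver2_mid 0.77 [366. 236.] [ 0.521 -0.249  0.   ]
driver2_mid 0.66 [379. 287.] [ 0.413 -0.272  0.   ]
spray_can 0.79 [323. 155.] [ 0.706 -0.163  0.   ]
mug 0.79 [416. 158.] [ 0.698 -0.371 -0.   ]
```

View pics/top0.png

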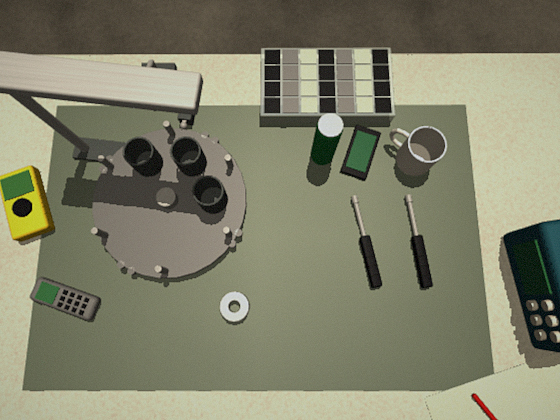

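View pics/scene0.png

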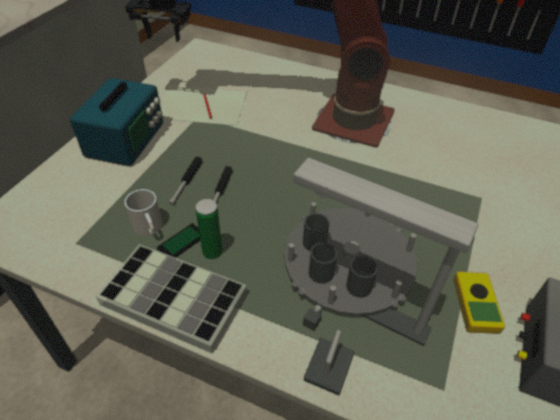

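The top picture shows two drivers (handle ends about (376,285) and (424,285)), the carousel about (169,200) with its cups rear-right, and the can and mug behind. Next I fit the axis, the stand yaw and the drivers.

```bash
cat > geo.py <<'E'
from h import *
from scipy.optimize import least_squares
def circ(P,r):
    c0=P.mean(0)
    s=least_squares(lambda c:np.hypot(*(P-c).T)-r,c0,loss='soft_l1',f_scale=.003); return s.x
def blobs(m,mn=8):
    n,l,st,_=cv2.connectedComponentsWithStats(m.astype(np.uint8))
    return [l==i for i in range(1,n) if st[i,4]>=mn]
def posts(C,ax,rng=(.137,.163)):
    z=C[...,2]; rr=np.hypot(C[...,0]-ax[0],C[...,1]-ax[1])
    out=[]
    for b in blobs((z>.084)&(z<.096)&(rr>rng[0])&(rr<rng[1]),5):
        out.append(C[b][:,:2].mean(0))
    return np.array(out)
def rims(C,ax):
    z=C[...,2]; rr=np.hypot(C[...,0]-ax[0],C[...,1]-ax[1])
    out=[]
    for b in blobs((z>.107)&(z<.118)&(rr<.135),20):
        P=C[b][:,:2]; out.append((circ(P,.0295),len(P)))
    return out
E
python3 - <<'E'
from geo import *
s=manip.snapshot('top'); C=cloud(s); z=C[...,2]
print('bench z',np.median(z[300:380,250:400]))
# disc: points z~.032 edge
reg=(C[...,0]>.35)&(C[...,0]<.85)&(C[...,1]>-.05)&(C[...,1]<.4)
D=C[reg&(abs(z-.032)<.006)]; print('disc n',len(D))
h=cv2.convexHull(D[:,:2].astype(np.float32))[:,0]; ax=circ(h,.165); print('axis',ax, np.std(np.hypot(*(h-ax).T)))
for c,n in rims(C,ax): d=c-ax; print('rim',c.round(4),n,np.hypot(*d).round(4),np.degrees(np.arctan2(d[1],d[0])).round(1))
for p in posts(C,ax): d=p-ax; print('post',p.round(3),np.hypot(*d).round(3),np.degrees(np.arctan2(d[1],d[0])).round(1))
B=(z>.335)&(z<.375)&(C[...,0]>.5); b=max(blobs(B),key=lambda m:m.sum()); P=C[b][:,:2]
r=cv2.minAreaRect(P.astype(np.float32)); print('bar',r, cv2.boxPoints(r).round(3).tolist())
# drivers
M=(z>.006)&(z<.03)&(C[...,1]<-.2)&(C[...,1]>-.42)&(C[...,0]<.64)&(C[...,0]>.38)
for b in blobs(M,60):
    P=C[b]; r=cv2.fitLine(P[:,:2].astype(np.float32),cv2.DIST_HUBER,0,.01,.01).ravel()
    d=r[:2]*np.sign(r[0]); t=(P[:,:2]-r[2:])@d
    print('drv',len(P),'dir',d.round(3),np.degrees(np.arctan2(d[1],d[0])).round(1),'foot',(r[2:]+d*t.min()).round(3),'tip',(r[2:]+d*t.max()).round(3),P[:,2].max().round(3))
E
```

```text
bench z 0.0006134731477437927
disc n 15638
axis [0.47177739 0.15218646] 0.08172076899924216
rim [0.5965 0.0784] 77 0.145 -30.6
post [0.613 0.098] 0.152 -20.9
post [0.583 0.052] 0.15 -41.8
post [0.519 0.302] 0.157 72.3
bar ((0.6997697353363037, 0.2078438699245453), (0.30451563000679016, 0.06127716228365898), 82.93841552734375) [[0.6510000228881836, 0.061000000685453415], [0.7110000252723694, 0.05299999937415123], [0.7490000128746033, 0.35499998927116394], [0.6880000233650208, 0.3630000054836273]]
drv 822 dir [0.981 0.196] 11.3 foot [ 0.413 -0.262] tip [ 0.609 -0.223] 0.026
drv 853 dir [0.993 0.122] 7.0 foot [ 0.412 -0.365] tip [ 0.611 -0.341] 0.026
```

```bash
cat >> geo.py <<'E'
def carousel(s,a0=(.595,.172),v=True):
    C=cloud(s); z=C[...,2]; a0=np.array(a0)
    rr=np.hypot(C[...,0]-a0[0],C[...,1]-a0[1])
    D=C[(abs(z-.032)<.006)&(rr<.19)]
    h=cv2.convexHull(D[:,:2].astype(np.float32))[:,0]; dax=circ(h,.165)
    if v: print('disc axis',dax.round(4))
    P=posts(C,a0); R_=rims(C,a0)
    for c,n in R_:
        d=c-a0
        if v: print('rim',c.round(4),n,np.hypot(*d).round(4),np.degrees(np.arctan2(d[1],d[0])).round(1))
    for p in P:
        d=p-a0
        if v: print('post',p.round(3),np.hypot(*d).round(3),np.degrees(np.arctan2(d[1],d[0])).round(1))
    return dax,R_,P
E
python3 - <<'E'
from geo import *
for n in ['top','scene']:
    s=manip.snapshot(n); d,_,_=carousel(s); 
    print('--',d); carousel(s,d)
E
```

```text
disc axis [0.597  0.1743]
rim [0.6772 0.2211] 231 0.0957 30.9
rim [0.6776 0.1265] 216 0.0944 -28.9
rim [0.5956 0.0787] 220 0.0933 -89.6
post [0.745 0.174] 0.15 0.8
post [0.67  0.304] 0.151 60.4
post [0.67  0.044] 0.149 -59.5
post [0.52  0.303] 0.151 119.8
post [0.521 0.044] 0.148 -119.9
post [0.446 0.173] 0.149 179.7
-- [0.5970077  0.17425478]
disc axis [0.5973 0.1743]
rim [0.6772 0.2211] 231 0.0928 30.3
rim [0.6776 0.1265] 216 0.0937 -30.7
rim [0.5956 0.0787] 220 0.0956 -90.8
post [0.745 0.174] 0.148 -0.1
post [0.67  0.304] 0.148 60.6
post [0.67  0.044] 0.15 -60.6
post [0.52  0.303] 0.15 120.9
post [0.521 0.044] 0.151 -120.2
post [0.446 0.173] 0.151 -179.4
disc axis [0.5969 0.1747]
rim [0.5963 0.079 ] 145 0.093 -89.2
rim [0.6782 0.1269] 169 0.0947 -28.5
rim [0.6779 0.2215] 174 0.0965 30.8
post [0.522 0.044] 0.148 -119.7
post [0.522 0.303] 0.15 119.1
post [0.672 0.045] 0.149 -58.7
post [0.671 0.304] 0.152 60.0
post [0.746 0.175] 0.151 1.0
-- [0.5969253  0.17471709]
disc axis [0.5972 0.1747]
rim [0.5963 0.079 ] 145 0.0957 -90.3
rim [0.6782 0.1269] 169 0.0943 -30.5
rim [0.6779 0.2215] 174 0.0935 30.0
post [0.522 0.044] 0.151 -119.8
post [0.522 0.303] 0.149 120.3
post [0.672 0.045] 0.15 -59.8
post [0.671 0.304] 0.149 60.1
post [0.746 0.175] 0.149 -0.0
```

carry_out(plan=[{"offset":[0.5,-0.5,0],"rotation":[0,0,0.0178]},{"offset":[1,-1,0],"rotation":[0,0,0.0356]},{"offset":[1,-1,0],"rotation":[0,0,0.0356]},{"offset":[1,-1,0],"rotation":[0,0,0.0356]},{"offset":[1,-1,0],"rotation":[0,0,0.0356]}], jaw=-0.4)

```text
time_s: 1.75
tool_pos: [0.2039, -0.5387, 0.2419]
eef_rot: [0.0, 1.0, 0.0, -0.0]
force: [0.1, -0.5, 0.1]
grip_width: 0.629
grasp_force: 0.0
```

carry_out(plan=[{"offset":[0.5,-0.5,0],"rotation":[0,0,0]},{"offset":[1,-1,0],"rotation":[0,0,0]},{"offset":[1,-1,0],"rotation":[0,0,0]},{"offset":[1,-1,0],"rotation":[0,0,0]}])

```text
time_s: 2.15
tool_pos: [0.2857, -0.4576, 0.2416]
eef_rot: [-0.0, 1.0, 0.001, 0.0]
force: [-0.5, -0.6, -0.9]
grip_width: 0.323
grasp_force: 0.0
```

carry_out(plan=[{"offset":[0.5,-0.5,0],"rotation":[0,0,0]},{"offset":[1,-1,0],"rotation":[0,0,0]},{"offset":[1,-1,0],"rotation":[0,0,0]},{"offset":[1,-1,0],"rotation":[0,0,0]}])

```text
time_s: 2.55
tool_pos: [0.3651, -0.3782, 0.2415]
eef_rot: [-0.0, 1.0, 0.001, 0.0]
force: [-0.5, -0.3, 0.5]
grip_width: 0.3
grasp_force: 0.0
```

```bash
python3 -c "
from h import *
st,p,r=tool(); print(p.round(4), r.as_matrix().round(3).tolist(), np.round(st['joint_pos'],3), st['time_s'])"
```

```text
[ 0.3651 -0.3782  0.2415] [[1.0, 0.002, 0.0], [0.002, -1.0, 0.0], [0.0, -0.0, -1.0]] [ 0.874  0.091 -0.165  1.758  0.015  1.294 -0.864] 2.55
```

carry_out(plan=[{"offset":[0.5,-0.5,0],"rotation":[0,0,0]},{"offset":[1,-1,0],"rotation":[0,0,0]},{"offset":[1,-1,0],"rotation":[0,0,0]}])

```text
time_s: 2.85
tool_pos: [0.4467, -0.2964, 0.2416]
eef_rot: [-0.001, 1.0, 0.001, 0.001]
force: [0.0, 0.8, -0.2]
grip_width: 0.297
grasp_force: 0.0
```

carry_out(plan=[{"offset":[0.25,-0.5,0],"rotation":[0,0,0]},{"offset":[0.5,-1,0],"rotation":[0,0,0]},{"offset":[0.5,-1,0],"rotation":[0,0,0]}])

```text
time_s: 3.15
tool_pos: [0.4864, -0.2149, 0.2417]
eef_rot: [-0.001, 1.0, 0.003, 0.001]
force: [-0.4, -0.1, 0.3]
grip_width: 0.301
grasp_force: 0.0
```

carry_out(plan=[{"offset":[0.12,-0.5,0],"rotation":[0,0,0]},{"offset":[0.25,-1,0],"rotation":[0,0,0]},{"offset":[0.25,-1,0],"rotation":[0,0,0]}])

```text
time_s: 3.45
tool_pos: [0.5055, -0.1352, 0.2418]
eef_rot: [-0.001, 1.0, 0.002, 0.0]
force: [0.1, 0.4, -0.4]
grip_width: 0.301
grasp_force: 0.0
```

carry_out(plan=[{"offset":[0.06,-0.5,0],"rotation":[0,0,0]},{"offset":[0.12,-1,0],"rotation":[0,0,0]},{"offset":[0.12,-1,0],"rotation":[0,0,0]}])

```text
time_s: 3.75
tool_pos: [0.5147, -0.0553, 0.2418]
eef_rot: [-0.001, 1.0, 0.002, 0.0]
force: [0.2, -0.3, -0.5]
grip_width: 0.3
grasp_force: 0.0
```

carry_out(plan=[{"offset":[0,-0.5,0],"rotation":[0,0,-0.02]},{"offset":[0.08,-1,0],"rotation":[0,0,-0.04]},{"offset":[0.08,-1,0],"rotation":[0,0,-0.08]},{"offset":[0.08,-1.0,0],"rotation":[0,0,-0.12]},{"offset":[0.08,-1.0,0],"rotation":[0,0,-0.1667]},{"offset":[0.08,-1.0,0],"rotation":[0,0,-0.1667]},{"offset":[0.08,-1.0,0],"rotation":[0,0,-0.1667]},{"offset":[0.08,-1.0,0],"rotation":[0,0,-0.1667]},{"offset":[0.08,-1.0,0],"rotation":[0,0,-0.1667]}])

```text
time_s: 4.65
tool_pos: [0.5209, 0.0187, 0.2414]
eef_rot: [0.0, 0.867, 0.499, -0.0]
force: [0.1, -0.3, 0.0]
grip_width: 0.301
grasp_force: 0.0
```

```bash
python3 -c "
from geo import *
st,p,r=tool(); print(p.round(4), r.as_matrix().round(3).tolist(), np.round(st['joint_pos'],3), st['time_s'])
d=np.array([.5955-.0748,.1738-.1303])-p[:2]
print('tool off to post', (r.inv().apply([*d,0.072-p[2]])/.08).round(3))
"
```

```text
[0.5209 0.0187 0.2414] [[0.502, 0.865, -0.0], [0.865, -0.502, -0.0], [-0.001, -0.0, -1.0]] [ 0.435  0.114 -0.594  1.75   0.066  1.299 -0.7  ] 4.65
tool off to post [ 0.268 -0.158  2.117]
```

carry_out(plan=[{"offset":[0.268,-0.158,0.2],"rotation":[0,0,0]},{"offset":[0.268,-0.158,0.6],"rotation":[0,0,0]},{"offset":[0.268,-0.158,1],"rotation":[0,0,0]},{"offset":[0.268,-0.158,1],"rotation":[0,0,0]}])

```text
time_s: 5.05
tool_pos: [0.5181, 0.0446, 0.1578]
eef_rot: [-0.001, 0.867, 0.499, -0.003]
force: [0.3, -0.5, -0.2]
grip_width: 0.302
grasp_force: 0.0
```

carry_out(plan=[{"offset":[0,0,0.3],"rotation":[0,0,0]},{"offset":[0,0,0.6],"rotation":[0,0,0]},{"offset":[0,0,0.9],"rotation":[0,0,0]},{"offset":[0,0,1],"rotation":[0,0,0]},{"offset":[0,0,1],"rotation":[0,0,0]}])

```text
time_s: 5.55
tool_pos: [0.5203, 0.046, 0.0818]
eef_rot: [-0.0, 0.866, 0.499, -0.0]
force: [0.4, 0.7, 0.8]
grip_width: 0.302
grasp_force: 0.0
```

carry_out(plan=[{"offset":[0,0,0.11],"rotation":[0,0,0]},{"offset":[0,0,0.11],"rotation":[0,0,0]}])

```text
time_s: 5.75
tool_pos: [0.5205, 0.0466, 0.073]
eef_rot: [0.0, 0.866, 0.5, 0.0]
force: [-0.1, -0.7, -0.3]
grip_width: 0.298
grasp_force: 0.0
```

carry_out(plan=[{"offset":[0.002,-0.082,0],"rotation":[0,0,0.0069]},{"offset":[0.007,-0.163,0],"rotation":[0,0,0.0139]},{"offset":[0.016,-0.245,0],"rotation":[0,0,0.0208]},{"offset":[0.028,-0.326,0],"rotation":[0,0,0.0278]},{"offset":[0.064,-0.485,0],"rotation":[0,0,0.0417]},{"offset":[0.113,-0.641,0],"rotation":[0,0,0.0556]},{"offset":[0.176,-0.792,0],"rotation":[0,0,0.0694]},{"offset":[0.251,-0.937,0],"rotation":[0,0,0.0833]},{"offset":[0.251,-0.937,0],"rotation":[0,0,0.0833]}])

```text
time_s: 6.65
tool_pos: [0.4651, 0.1032, 0.0737]
eef_rot: [0.0, 0.966, 0.259, 0.001]
force: [0.7, -1.2, -0.1]
grip_width: 0.301
grasp_force: 0.0
```

```bash
python3 -c "
from geo import *
st,p,r=tool(); print(p.round(4), r.as_matrix().round(3).tolist(), np.round(st['joint_pos'],3), st['force'], st['time_s'])
s=manip.snapshot('scene'); carousel(s,(.5955,.1738)); save(s,'s1')
"
```

```text
[0.4651 0.1032 0.0737] [[0.865, 0.501, 0.001], [0.501, -0.865, 0.0], [0.001, 0.0, -1.0]] [ 0.23   0.195 -0.583  2.041  0.133  0.94  -1.469] [ 0.74375796 -1.16790513 -0.10494815] 6.65
disc axis [0.6009 0.1732]
rim [0.5447 0.0945] 139 0.0942 -122.6
rim [0.6392 0.0897] 157 0.0948 -62.5
rim [0.6909 0.1694] 175 0.0955 -2.6
post [0.484 0.092] 0.139 -143.8
post [0.589 0.024] 0.149 -92.5
post [0.603 0.323] 0.15 87.3
post [0.722 0.093] 0.15 -32.6
post [0.729 0.242] 0.15 27.2
```

carry_out(plan=[{"offset":[0.002,-0.082,0],"rotation":[0,0,0.0069]},{"offset":[0.007,-0.163,0],"rotation":[0,0,0.0139]},{"offset":[0.016,-0.245,0],"rotation":[0,0,0.0208]},{"offset":[0.028,-0.326,0],"rotation":[0,0,0.0278]},{"offset":[0.064,-0.485,0],"rotation":[0,0,0.0417]},{"offset":[0.113,-0.641,0],"rotation":[0,0,0.0556]},{"offset":[0.176,-0.792,0],"rotation":[0,0,0.0694]},{"offset":[0.251,-0.937,0],"rotation":[0,0,0.0833]},{"offset":[0.251,-0.937,0],"rotation":[0,0,0.0833]}])

```text
time_s: 7.6
tool_pos: [0.4459, 0.1775, 0.0732]
eef_rot: [-0.0, 1.0, 0.001, 0.0]
force: [0.8, -0.3, 0.3]
grip_width: 0.299
grasp_force: 0.0
```

carry_out(plan=[{"offset":[0.002,-0.082,0],"rotation":[0,0,0.0069]},{"offset":[0.007,-0.163,0],"rotation":[0,0,0.0139]},{"offset":[0.016,-0.245,0],"rotation":[0,0,0.0208]},{"offset":[0.028,-0.326,0],"rotation":[0,0,0.0278]},{"offset":[0.044,-0.406,0],"rotation":[0,0,0.0347]},{"offset":[0.044,-0.406,0],"rotation":[0,0,0.0347]}])

```text
time_s: 8.2
tool_pos: [0.4494, 0.2088, 0.073]
eef_rot: [-0.0, 0.994, -0.107, 0.0]
force: [0.0, -0.2, -0.2]
grip_width: 0.296
grasp_force: 0.0
```

carry_out(plan=[{"offset":[0,0.06,0],"rotation":[0,0,0]},{"offset":[0,0.06,-0.6],"rotation":[0,0,0]},{"offset":[0,0.06,-1],"rotation":[0,0,0]},{"offset":[0,0.06,-1],"rotation":[0,0,0]}])

```text
time_s: 8.6
tool_pos: [0.45, 0.2049, 0.1571]
eef_rot: [-0.002, 0.994, -0.107, 0.003]
force: [1.0, -0.8, -0.2]
grip_width: 0.301
grasp_force: 0.0
```

```bash
python3 -c "
from geo import *
st,p,r=tool(); print(p.round(4), r.as_matrix().round(3).tolist(), np.round(st['joint_pos'],3), st['force'], st['time_s'])
s=manip.snapshot('scene'); carousel(s,(.5955,.1738))
"
```

```text
[0.45   0.2049 0.1571] [[0.977, -0.213, 0.007], [-0.213, -0.977, 0.002], [0.006, -0.004, -1.0]] [ 0.026  0.118 -0.575  1.924  0.073  1.113 -2.363] [ 0.9775597  -0.82454197 -0.2073057 ] 8.6
disc axis [0.5976 0.1739]
rim [0.505  0.1441] 70 0.0953 -161.9
rim [0.5764 0.0811] 142 0.0946 -101.6
rim [0.6663 0.1103] 155 0.0951 -41.9
post [0.497 0.063] 0.148 -131.7
post [0.643 0.032] 0.15 -71.5
post [0.55  0.316] 0.15 107.9
post [0.742 0.143] 0.15 -12.0
post [0.697 0.285] 0.15 47.8
```

carry_out(plan=[{"offset":[0.25,0.4,0],"rotation":[0,0,0]},{"offset":[0.47,0.81,0],"rotation":[0,0,0]},{"offset":[0.47,0.81,0],"rotation":[0,0,0]}])

```text
time_s: 8.95
tool_pos: [0.4709, 0.1271, 0.1512]
eef_rot: [0.001, 0.994, -0.111, -0.001]
force: [0.2, -0.4, -0.4]
grip_width: 0.299
grasp_force: 0.0
```

carry_out(plan=[{"offset":[0.25,0.4,0],"rotation":[0,0,-0.02]},{"offset":[0.47,0.81,0],"rotation":[0,0,-0.04]},{"offset":[0.47,0.81,0],"rotation":[0,0,-0.08]},{"offset":[0.47,0.81,0],"rotation":[0,0,-0.12]},{"offset":[0.47,0.81,0],"rotation":[0,0,-0.168]},{"offset":[0.47,0.81,0],"rotation":[0,0,-0.168]},{"offset":[0.47,0.81,0],"rotation":[0,0,-0.168]},{"offset":[0.47,0.81,0],"rotation":[0,0,-0.168]},{"offset":[0.47,0.81,0],"rotation":[0,0,-0.168]}])

```text
time_s: 9.85
tool_pos: [0.4923, 0.0616, 0.1516]
eef_rot: [-0.0, 0.913, 0.408, -0.001]
force: [0.4, 0.1, -0.5]
grip_width: 0.302
grasp_force: 0.0
```

carry_out(plan=[{"offset":[0,0,0.3],"rotation":[0,0,0]},{"offset":[0,0,0.6],"rotation":[0,0,0]},{"offset":[0,0,0.9],"rotation":[0,0,0]},{"offset":[0,0,1],"rotation":[0,0,0]},{"offset":[0,0,1],"rotation":[0,0,0]}])

```text
time_s: 10.35
tool_pos: [0.492, 0.0617, 0.0716]
eef_rot: [-0.001, 0.914, 0.407, -0.001]
force: [0.1, -0.3, -0.5]
grip_width: 0.298
grasp_force: 0.0
```

carry_out(plan=[{"offset":[0.002,-0.082,0],"rotation":[0,0,0.0069]},{"offset":[0.007,-0.163,0],"rotation":[0,0,0.0139]},{"offset":[0.016,-0.245,0],"rotation":[0,0,0.0208]},{"offset":[0.028,-0.326,0],"rotation":[0,0,0.0278]},{"offset":[0.064,-0.485,0],"rotation":[0,0,0.0417]},{"offset":[0.113,-0.641,0],"rotation":[0,0,0.0556]},{"offset":[0.176,-0.792,0],"rotation":[0,0,0.0694]},{"offset":[0.251,-0.937,0],"rotation":[0,0,0.0833]},{"offset":[0.251,-0.937,0],"rotation":[0,0,0.0833]}])

```text
time_s: 11.25
tool_pos: [0.4511, 0.1285, 0.0741]
eef_rot: [-0.0, 0.988, 0.157, 0.001]
force: [0.0, 0.6, -0.4]
grip_width: 0.299
grasp_force: 0.0
```

carry_out(plan=[{"offset":[0.002,-0.082,0],"rotation":[0,0,0.0069]},{"offset":[0.007,-0.163,0],"rotation":[0,0,0.0139]},{"offset":[0.016,-0.245,0],"rotation":[0,0,0.0208]},{"offset":[0.028,-0.326,0],"rotation":[0,0,0.0278]},{"offset":[0.064,-0.485,0],"rotation":[0,0,0.0417]},{"offset":[0.113,-0.641,0],"rotation":[0,0,0.0556]},{"offset":[0.176,-0.792,0],"rotation":[0,0,0.0694]},{"offset":[0.251,-0.937,0],"rotation":[0,0,0.0833]},{"offset":[0.251,-0.937,0],"rotation":[0,0,0.0833]}])

```text
time_s: 12.15
tool_pos: [0.4474, 0.2055, 0.0736]
eef_rot: [-0.001, 0.995, -0.103, 0.001]
force: [0.9, -0.1, -0.5]
grip_width: 0.305
grasp_force: 0.0
```

carry_out(plan=[{"offset":[0,0.06,0],"rotation":[0,0,0]},{"offset":[0,0.06,-0.6],"rotation":[0,0,0]},{"offset":[0,0.06,-1],"rotation":[0,0,0]},{"offset":[0,0.06,-1],"rotation":[0,0,0]}])

```text
time_s: 12.55
tool_pos: [0.4482, 0.1993, 0.1573]
eef_rot: [-0.001, 0.995, -0.103, 0.003]
force: [0.0, -0.4, 0.2]
grip_width: 0.3
grasp_force: 0.0
```

```bash
python3 -c "
from geo import *
st,p,r=tool(); print(p.round(4), r.as_matrix().round(3).tolist(), np.round(st['joint_pos'],3), st['force'], st['time_s'])
s=manip.snapshot('scene'); carousel(s,(.5955,.1738))
"
```

```text
[0.4482 0.1993 0.1573] [[0.979, -0.205, 0.007], [-0.205, -0.979, 0.002], [0.006, -0.003, -1.0]] [-0.022  0.103 -0.512  1.934  0.059  1.111 -2.335] [ 0.04189843 -0.43716301  0.23061213] 12.55
disc axis [0.6003 0.1727]
rim [0.5091 0.1346] 68 0.0949 -155.6
rim [0.587  0.0794] 147 0.0947 -95.1
rim [0.5173 0.2285] 75 0.0954 145.0
post [0.509 0.052] 0.149 -125.2
post [0.659 0.038] 0.15 -64.9
post [0.534 0.31 ] 0.149 114.5
post [0.746 0.16 ] 0.151 -5.4
post [0.683 0.296] 0.15 54.5
```

carry_out(plan=[{"offset":[0.28,0.41,0],"rotation":[0,0,0]},{"offset":[0.56,0.83,0],"rotation":[0,0,0]},{"offset":[0.56,0.83,0],"rotation":[0,0,0]}])

```text
time_s: 12.9
tool_pos: [0.4767, 0.1186, 0.1514]
eef_rot: [0.001, 0.994, -0.107, -0.001]
force: [-1.4, 0.3, 0.5]
grip_width: 0.302
grasp_force: 0.0
```

carry_out(plan=[{"offset":[0.25,0.4,0],"rotation":[0,0,-0.02]},{"offset":[0.56,0.83,0],"rotation":[0,0,-0.04]},{"offset":[0.56,0.83,0],"rotation":[0,0,-0.08]},{"offset":[0.56,0.83,0],"rotation":[0,0,-0.12]},{"offset":[0.56,0.83,0],"rotation":[0,0,-0.185]},{"offset":[0.56,0.83,0],"rotation":[0,0,-0.185]},{"offset":[0.56,0.83,0],"rotation":[0,0,-0.185]},{"offset":[0.56,0.83,0],"rotation":[0,0,-0.185]},{"offset":[0.56,0.83,0],"rotation":[0,0,-0.185]},{"offset":[0.56,0.83,0],"rotation":[0,0,-0.185]}])

```text
time_s: 13.9
tool_pos: [0.5053, 0.0506, 0.152]
eef_rot: [-0.0, 0.889, 0.458, -0.001]
force: [0.3, -0.0, 0.3]
grip_width: 0.301
grasp_force: 0.0
```

carry_out(plan=[{"offset":[0,0,0.3],"rotation":[0,0,0]},{"offset":[0,0,0.6],"rotation":[0,0,0]},{"offset":[0,0,0.9],"rotation":[0,0,0]},{"offset":[0,0,1],"rotation":[0,0,0]},{"offset":[0,0,1],"rotation":[0,0,0]}])

```text
time_s: 14.4
tool_pos: [0.5049, 0.051, 0.0718]
eef_rot: [-0.001, 0.889, 0.458, -0.001]
force: [0.0, 0.4, 0.6]
grip_width: 0.3
grasp_force: 0.0
```

carry_out(plan=[{"offset":[0.002,-0.082,0],"rotation":[0,0,0.0069]},{"offset":[0.007,-0.163,0],"rotation":[0,0,0.0139]},{"offset":[0.016,-0.245,0],"rotation":[0,0,0.0208]},{"offset":[0.028,-0.326,0],"rotation":[0,0,0.0278]},{"offset":[0.044,-0.406,0],"rotation":[0,0,0.0347]},{"offset":[0.064,-0.485,0],"rotation":[0,0,0.0417]},{"offset":[0.087,-0.564,0],"rotation":[0,0,0.0486]},{"offset":[0.113,-0.641,0],"rotation":[0,0,0.0556]},{"offset":[0.143,-0.717,0],"rotation":[0,0,0.0625]},{"offset":[0.176,-0.792,0],"rotation":[0,0,0.0694]},{"offset":[0.212,-0.866,0],"rotation":[0,0,0.0764]},{"offset":[0.251,-0.937,0],"rotation":[0,0,0.0833]},{"offset":[0.268,-0.966,0],"rotation":[0,0,0.0861]},{"offset":[0.285,-0.99,0],"rotation":[0,0,0.0889]},{"offset":[0.285,-0.99,0],"rotation":[0,0,0.0889]},{"offset":[0.285,-0.99,0],"rotation":[0,0,0.0889]}])

```text
time_s: 16.0
tool_pos: [0.4545, 0.1155, 0.0729]
eef_rot: [-0.0, 0.98, 0.197, -0.0]
force: [-1.1, 0.5, 0.3]
grip_width: 0.303
grasp_force: 0.0
```

```bash
python3 -c "
from geo import *
st,p,r=tool(); print(p.round(4), r.as_matrix().round(3).tolist(), np.round(st['joint_pos'],3), st['force'], st['time_s'])
s=manip.snapshot('scene'); carousel(s,(.5955,.1738))
s=manip.snapshot('top'); carousel(s,(.5955,.1738))
"
```

```text
[0.4545 0.1155 0.0729] [[0.923, 0.385, -0.0], [0.385, -0.923, 0.0], [0.0, -0.0, -1.0]] [ 0.08   0.166 -0.452  2.062  0.09   0.932 -1.595] [-1.10178905  0.513469    0.29455077] 16.0
disc axis [0.5971 0.1741]
rim [0.5384 0.0983] 147 0.0947 -127.1
rim [0.5009 0.1858] 57 0.0954 172.8
rim [0.5594 0.2613] 161 0.0947 112.4
post [0.577 0.026] 0.149 -97.1
post [0.716 0.083] 0.15 -37.0
post [0.615 0.322] 0.15 82.6
post [0.734 0.232] 0.15 22.7
disc axis [0.6014 0.1708]
rim [0.5577 0.2608] 81 0.0948 113.5
rim [0.5375 0.0977] 169 0.0957 -127.3
rim [0.5384 0.0993] 26 0.0939 -127.5
post [0.733 0.231] 0.149 22.6
post [0.715 0.083] 0.15 -37.4
post [0.614 0.322] 0.149 82.8
post [0.576 0.025] 0.15 -97.4
```

carry_out(plan=[{"offset":[0,0,-0.3],"rotation":[0,0,0]},{"offset":[0,0,-0.9],"rotation":[0,0,0]},{"offset":[0,0,-1],"rotation":[0,0,0]}])

```text
time_s: 16.4
tool_pos: [0.4568, 0.1163, 0.1573]
eef_rot: [-0.0, 0.981, 0.196, 0.003]
force: [0.6, 0.3, -0.5]
grip_width: 0.304
grasp_force: 0.0
```

carry_out(plan=[{"offset":[0,0,-0.5],"rotation":[0,0,0.02]},{"offset":[0,0,-1],"rotation":[0,0,0.04]},{"offset":[0,0,-1],"rotation":[0,0,0.063]},{"offset":[0,0,-1],"rotation":[0,0,0.063]}], jaw=0)

```text
time_s: 16.8
tool_pos: [0.455, 0.1154, 0.2335]
eef_rot: [-0.0, 1.0, -0.002, 0.001]
force: [-0.2, 0.0, 0.1]
grip_width: 0.49
grasp_force: 0.0
```

carry_out(plan=[{"offset":[0.1,0.5,0],"rotation":[0,0,0]},{"offset":[0.2,0.9,0],"rotation":[0,0,0]},{"offset":[0.2,0.9,0],"rotation":[0,0,0]}])

```text
time_s: 17.1
tool_pos: [0.4705, 0.0386, 0.2312]
eef_rot: [0.001, 1.0, -0.001, -0.001]
force: [0.7, 0.6, -0.1]
grip_width: 0.496
grasp_force: 0.0
```

carry_out(plan=[{"offset":[0.1,0.5,0],"rotation":[0,0,0]},{"offset":[0.2,0.9,0],"rotation":[0,0,0]},{"offset":[0.2,0.9,0],"rotation":[0,0,0]}])

```text
time_s: 17.4
tool_pos: [0.4862, -0.0329, 0.2313]
eef_rot: [0.0, 1.0, -0.001, -0.001]
force: [0.1, -0.0, -0.3]
grip_width: 0.503
grasp_force: 0.0
```

carry_out(plan=[{"offset":[0.1,0.5,0],"rotation":[0,0,0]},{"offset":[0.2,0.9,0],"rotation":[0,0,0]},{"offset":[0.2,0.9,0],"rotation":[0,0,0]}])

```text
time_s: 17.7
tool_pos: [0.502, -0.1045, 0.2313]
eef_rot: [0.0, 1.0, -0.001, -0.001]
force: [-1.1, 1.2, 0.1]
grip_width: 0.5
grasp_force: 0.0
```

carry_out(plan=[{"offset":[0.1,0.5,0],"rotation":[0,0,0]},{"offset":[0.2,0.9,0],"rotation":[0,0,0]},{"offset":[0.2,0.9,0],"rotation":[0,0,0]}])

```text
time_s: 18.0
tool_pos: [0.5179, -0.1761, 0.2313]
eef_rot: [0.0, 1.0, -0.001, -0.001]
force: [-0.5, -0.0, 0.3]
grip_width: 0.499
grasp_force: 0.0
```

carry_out(plan=[{"offset":[0,0,0],"rotation":[0,-0.02,0]},{"offset":[0,0,0],"rotation":[0,-0.04,0]},{"offset":[0,0,0],"rotation":[0,-0.06,0]},{"offset":[0,0,0],"rotation":[0,-0.08,0]},{"offset":[0,0,0],"rotation":[0,-0.08,0]}])

```text
time_s: 18.5
tool_pos: [0.5187, -0.1697, 0.2277]
eef_rot: [-0.002, 0.967, 0.003, -0.254]
force: [0.6, 1.5, -1.0]
grip_width: 0.498
grasp_force: 0.0
```

```bash
python3 -c "
from geo import *
st,p,r=tool(); print(p.round(4).tolist(), r.as_quat().round(4).tolist(), r.as_matrix().round(3).tolist(),np.round(st['joint_pos'],4).tolist(), st['time_s'])
"
```

```text
[0.5187, -0.1697, 0.2277] [0.9672, 0.0031, -0.254, -0.0016] [[0.871, 0.005, -0.491], [0.007, -1.0, 0.002], [-0.491, -0.005, -0.871]] [0.2837, 0.4989, -0.152, 1.3567, 0.1389, 1.8015, -1.4369] 18.5
```

```bash
cat > fk.py <<'E'
from h import *
from scipy.optimize import least_squares
import itertools
def fk(q,s,x):
    a1,h,L1,L2,L3,a7,o1,o2=x
    Z=lambda a:R.from_euler('z',a); Y=lambda a:R.from_euler('y',a)
    r=Z(s[0]*q[0]+a1); p=np.array([0,0,h])
    r=r*Y(q[1]); r=r*Z(s[1]*q[2]); p=p+r.apply([o1,0,L1])
    r=r*Y(q[3]); p=p+r.apply([o2,0,L2]); r=r*Z(s[2]*q[4]); r=r*Y(q[5]); p=p+r.apply([0,0,L3])
    return p,r*Z(s[3]*q[6]+a7)
E
cat > fitfk.py <<'E'
from fk import *
def yaw(d): return R.from_euler('z',d,degrees=True)*R.from_euler('x',180,degrees=True)
D=[([1.248,.334,.04,1.466,-.013,1.343,-.058],[.144,-.633,.241],yaw(12.8)),
([.874,.091,-.165,1.758,.015,1.294,-.864],[.3651,-.3782,.2415],yaw(0.1)),
([.435,.114,-.594,1.75,.066,1.299,-.7],[.5209,.0187,.2414],yaw(59.9)),
([.23,.195,-.583,2.041,.133,.94,-1.469],[.4651,.1032,.0737],yaw(30.1)),
([.08,.166,-.452,2.062,.09,.932,-1.595],[.4545,.1155,.0729],yaw(22.7)),
([.2837,.4989,-.152,1.3567,.1389,1.8015,-1.4369],[.5187,-.1697,.2277],R.from_quat([.9672,.0031,-.254,-.0016]))]
best=[]
for s in itertools.product([1,-1],repeat=4):
  for a1,a7 in itertools.product([0,1.57,3.14,-1.57],repeat=2):
    def f(x):
        o=[]
        for q,p,r in D:
            P,Q=fk(q,s,x); o+=list((P-p)*3)+list((Q.as_matrix()-r.as_matrix()).ravel())
        return np.array(o)
    sol=least_squares(f,[a1,.3,.45,.45,.3,a7,0,0],max_nfev=60); best.append((sol.cost,s,sol.x))
best.sort(key=lambda b:b[0])
for b in best[:4]: print(b[0],b[1],b[2].round(4))
np.save('fk.npy',np.r_[best[0][1],best[0][2]])
E
python3 fitfk.py
```

```text
0.0019349211830319386 (-1, -1, -1, -1) [-0.0735  0.2269  0.5247  0.5056  0.3676  1.4986 -0.0124  0.0047]
0.0019349211830319408 (-1, -1, -1, -1) [-0.0735  0.2269  0.5247  0.5056  0.3676  1.4986 -0.0124  0.0047]
0.0019349211830319412 (-1, -1, -1, -1) [-0.0735  0.2269  0.5247  0.5056  0.3676  1.4986 -0.0124  0.0047]
0.0019349211830319468 (-1, -1, -1, -1) [-0.0735  0.2269  0.5247  0.5056  0.3676  1.4986 -0.0124  0.0047]
```

```bash
cat > ik.py <<'E'
from fk import *
F=np.load('fk.npy'); S=F[:4]; X=F[4:]
lo=np.array([-2.58,-.38,-1.3,.25,-1.5,.08,-2.65])+.03; hi=np.array([2.58,2.09,1.39,2.4,4.64,2.09,2.65])-.03
def ik(p,r,q0):
    m=r.as_matrix()
    def f(q):
        P,Q=fk(q,S,X); return np.r_[(P-p)*3,((Q.as_matrix()-m)).ravel(),(q-q0)*1e-3]
    s=least_squares(f,np.clip(q0,lo+1e-3,hi-1e-3),bounds=(lo,hi),max_nfev=150)
    P,Q=fk(s.x,S,X); return s.x,np.linalg.norm(P-p),np.degrees((Q.inv()*r).magnitude())
def horiz(psi,sg=1,lean=0):
    # driver upright: tool z horizontal at yaw psi (deg), tool x up(sg=1)/down; lean: tool tilted down by lean deg
    z=np.array([np.cos(np.radians(psi)),np.sin(np.radians(psi)),0]); x=np.array([0,0,float(sg)])
    r=R.from_matrix(np.c_[x,np.cross(z,x),z])
    return r*R.from_euler('y',-sg*lean,degrees=True)
E
python3 - <<'E'
from ik import *
q0=np.array([.284,.35,-.15,1.6,.05,1.3,-1.44])
rng=np.random.default_rng(0)
for n,c in [('mid',(.501,.186)),('left',(.559,.261)),('right',(.538,.098))]:
  for sg in (1,-1):
    for psi in range(-150,181,30):
      r=horiz(psi,sg,10); z=r.as_matrix()[:,2]; p=np.array([*c,.165])-z*.011
      best=None
      for k in range(6):
        q=q0 if k==0 else rng.uniform(lo,hi)
        o=ik(p,r,q)
        if o[1]<.005 and o[2]<2 and (best is None or np.abs(o[0]-q0).max()<np.abs(best[0]-q0).max()): best=o
      if best: print(n,sg,psi,best[0].round(2))
E
```

```text
mid 1 -90 [-0.81  0.86 -0.16  1.48  0.87  2.06  2.  ]
mid 1 -60 [-0.56  0.8  -0.7   1.87  1.29  2.06  1.87]
mid 1 -30 [-0.8   0.51 -0.45  2.29  1.51  1.64  1.87]
mid 1 90 [ 1.17  1.09 -1.22  2.02 -0.47  0.96  0.41]
mid 1 120 [ 0.82  1.18 -1.15  1.61 -0.26  1.48  0.32]
mid 1 150 [ 0.5   1.36 -1.27  1.26 -0.02  1.95  0.23]
mid -1 -90 [-0.81  0.86 -0.16  1.48  0.87  2.06 -1.15]
mid -1 -60 [-0.82  0.69 -0.35  1.87  1.17  1.86 -1.19]
mid -1 -30 [-1.    0.48 -0.22  2.29  1.47  1.53 -1.26]
mid -1 90 [ 0.57  0.62 -0.35  2.02 -1.07  1.44 -2.21]
mid -1 120 [ 0.31  0.8  -0.27  1.61 -0.79  1.78 -2.3 ]
mid -1 150 [ 0.19  1.01 -0.48  1.26 -0.45  2.06 -2.4 ]
left 1 -90 [-0.99  1.    0.12  1.19  0.8   2.06  2.22]
left 1 -60 [-0.66  0.87 -0.6   1.63  1.35  2.06  2.02]
left 1 -30 [-0.42  0.81 -0.93  2.08  1.76  1.98  2.02]
left 1 60 [-0.5   0.53  0.66  2.36  4.34  1.57  1.06]
left 1 90 [ 0.8   0.86 -0.9   1.94 -0.89  1.05  0.69]
left 1 120 [ 0.69  1.31 -1.27  1.48 -0.16  1.41  0.17]
left 1 150 [ 0.32  1.4  -1.27  1.04 -0.03  1.97  0.19]
left -1 -90 [-0.99  1.    0.12  1.19  0.8   2.06 -0.92]
left -1 -
[... 300 characters left out ...]
 1.04 -0.46  2.06 -2.58]
right 1 -120 [-0.9   1.06  0.57  1.21  0.41  2.06  2.32]
right 1 -90 [-0.54  0.84 -0.37  1.58  1.04  2.06  1.96]
right 1 -60 [-0.48  0.7  -0.59  1.99  1.35  1.9   1.92]
right 1 60 [ 1.5   1.04 -1.27  2.28 -0.83  0.6   0.68]
right 1 90 [ 1.24  1.21 -1.27  1.86 -0.28  1.11  0.26]
right 1 120 [ 0.89  1.32 -1.27  1.45 -0.1   1.63  0.2 ]
right -1 -120 [-0.9   1.06  0.57  1.21  0.41  2.06 -0.82]
right -1 -90 [-0.66  0.81 -0.2   1.58  0.97  1.98 -1.13]
right -1 -60 [-0.87  0.61 -0.09  1.99  1.21  1.64 -1.15]
right -1 60 [ 1.16  0.62 -0.76  2.28 -1.28  1.05 -2.12]
right -1 90 [ 0.55  0.68 -0.2   1.86 -1.01  1.6  -2.24]
right -1 120 [ 0.37  0.88 -0.22  1.45 -0.73  1.91 -2.31]
```

carry_out(plan=[{"offset":[0,0,0],"rotation":[0,0.03,0]},{"offset":[0,0,0],"rotation":[0,0.06,0]},{"offset":[0,0,0],"rotation":[0,0.08,0]},{"offset":[0,0,0],"rotation":[0,0.08,0]},{"offset":[0,0,0],"rotation":[0,0.08,0]}])

```text
time_s: 19.0
tool_pos: [0.5169, -0.1722, 0.2344]
eef_rot: [0.001, 1.0, -0.0, 0.003]
force: [0.0, -0.6, 0.4]
grip_width: 0.503
grasp_force: 0.0
```

carry_out(plan=[{"offset":[0.06,0.3,0],"rotation":[0,0,-0.01]},{"offset":[0.1,0.7,0],"rotation":[0,0,-0.031]},{"offset":[0.1,0.7,0],"rotation":[0,0,-0.031]},{"offset":[0.1,0.7,0],"rotation":[0,0,-0.031]}])

```text
time_s: 19.4
tool_pos: [0.5264, -0.2283, 0.2323]
eef_rot: [-0.0, 0.995, 0.096, -0.0]
force: [0.4, 1.0, -0.5]
grip_width: 0.498
grasp_force: 0.0
```

```bash
cat >> geo.py <<'E'
def drivers(s):
    C=cloud(s); z=C[...,2]; out=[]
    M=(z>.007)&(z<.027)&(C[...,1]<-.1)&(C[...,1]>-.5)&(C[...,0]<.66)&(C[...,0]>.33)
    for b in blobs(M,100):
        P=C[b]; r=cv2.fitLine(P[:,:2].astype(np.float32),cv2.DIST_HUBER,0,.01,.01).ravel()
        d=r[:2]*np.sign(r[0]); t=(P[:,:2]-r[2:])@d
        print('drv',len(P),'ang',np.degrees(np.arctan2(d[1],d[0])).round(1),'foot',(r[2:]+d*t.min()).round(4),'tip',(r[2:]+d*t.max()).round(4))
E
python3 - <<'E'
from geo import *
st,p,r=tool(); print(p.round(4), np.round(st['joint_pos'],3).tolist(), st['time_s'])
for n in ['wrist','top','scene']:
    s=manip.snapshot(n); print(n); drivers(s)
    if n=='wrist': save(s,'w1'); print(s['pose'].round(3).tolist())
E
```

```text
[ 0.5264 -0.2283  0.2323] [0.464, 0.193, -0.152, 1.661, 0.03, 1.291, -1.07] 19.4
wrist
drv 392 ang 81.5 foot [ 0.6528 -0.2572] tip [ 0.6591 -0.2153]
drv 2804 ang 11.7 foot [ 0.4138 -0.2646] tip [ 0.6078 -0.2244]
drv 2491 ang 6.3 foot [ 0.4136 -0.3639] tip [ 0.6104 -0.3422]
[[0.192, 0.935, 0.298, 0.608], [-0.981, 0.184, 0.058, -0.212], [-0.001, -0.304, 0.953, 0.377], [0.0, 0.0, 0.0, 1.0]]
top
drv 612 ang 11.6 foot [ 0.4129 -0.2623] tip [ 0.5234 -0.2396]
scene
drv 346 ang 6.6 foot [ 0.4143 -0.3626] tip [ 0.6113 -0.3398]
drv 278 ang 10.2 foot [ 0.4123 -0.2598] tip [ 0.5552 -0.234 ]
```

View pics/w1.png

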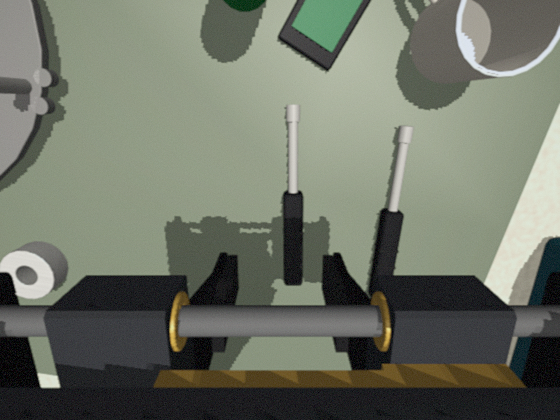

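carry_out(plan=[{"offset":[0.09,0.136,0.4],"rotation":[0,0,-0.001]},{"offset":[0.09,0.136,1],"rotation":[0,0,-0.001]},{"offset":[0.09,0.136,1],"rotation":[0,0,-0.001]}])

```text
time_s: 19.85
tool_pos: [0.5321, -0.2355, 0.147]
eef_rot: [-0.002, 0.995, 0.101, -0.005]
force: [-0.5, 0.9, -0.9]
grip_width: 0.499
grasp_force: 0.0
```

carry_out(plan=[{"offset":[0,0,0.4],"rotation":[0,0,0]},{"offset":[0,0,0.8],"rotation":[0,0,0]},{"offset":[0,0,1],"rotation":[0,0,0]},{"offset":[0,0,1],"rotation":[0,0,0]}])

```text
time_s: 20.25
tool_pos: [0.5348, -0.2366, 0.0723]
eef_rot: [-0.001, 0.995, 0.1, -0.001]
force: [0.2, 0.6, 0.1]
grip_width: 0.498
grasp_force: 0.0
```

```bash
python3 - <<'E'
from geo import *
st,p,r=tool(); print(p.round(4), st['force'], st['time_s'])
f=np.array([.413,-.2625]); d=np.array([np.cos(np.radians(11.5)),np.sin(np.radians(11.5))]); g=f+.125*d
print((r.inv().apply([*(g-p[:2]),.023-p[2]])/.08).round(3))
E
```

```text
[ 0.5348 -0.2366  0.0723] [0.24147618 0.6196489  0.13730938] 20.25
[0.007 0.014 0.616]
```

carry_out(plan=[{"offset":[0,0.01,0.3],"rotation":[0,0,0]},{"offset":[0,0.01,0.5],"rotation":[0,0,0]},{"offset":[0,0.01,0.61],"rotation":[0,0,0]},{"offset":[0,0.01,0.61],"rotation":[0,0,0]},{"offset":[0,0.01,0.61],"rotation":[0,0,0]}])

```text
time_s: 20.75
tool_pos: [0.5366, -0.2387, 0.0255]
eef_rot: [0.0, 0.995, 0.1, 0.001]
force: [-0.8, -1.1, 0.5]
grip_width: 0.497
grasp_force: 0.0
```

carry_out(plan=[{"offset":[0,0,0],"rotation":[0,0,0]},{"offset":[0,0,0],"rotation":[0,0,0]},{"offset":[0,0,0],"rotation":[0,0,0]},{"offset":[0,0,0],"rotation":[0,0,0]},{"offset":[0,0,0],"rotation":[0,0,0]},{"offset":[0,0,0],"rotation":[0,0,0]}], jaw=-1, force=40)

```text
time_s: 21.35
tool_pos: [0.5357, -0.2386, 0.024]
eef_rot: [0.0, 0.995, 0.1, 0.0]
force: [0.6, -0.5, 1.2]
grip_width: 0.101
grasp_force: 40.0
```

carry_out(plan=[{"offset":[0,0,-0.2],"rotation":[0,0,0]},{"offset":[0,0,-0.4],"rotation":[0,0,0]},{"offset":[0,0,-0.7],"rotation":[0,0,0]},{"offset":[0,0,-1],"rotation":[0,0,0]},{"offset":[0,0,-1],"rotation":[0,0,0]}])

```text
time_s: 21.85
tool_pos: [0.5375, -0.2392, 0.1073]
eef_rot: [0.001, 0.995, 0.1, 0.002]
force: [1.0, 1.2, -0.8]
grip_width: 0.1
grasp_force: 40.0
```

carry_out(plan=[{"offset":[0,0,-0.4],"rotation":[0,0,0]},{"offset":[0,0,-0.8],"rotation":[0,0,0]},{"offset":[0,0,-1],"rotation":[0,0,0]},{"offset":[0,0,-1],"rotation":[0,0,0]}])

```text
time_s: 22.25
tool_pos: [0.5367, -0.2389, 0.1857]
eef_rot: [0.001, 0.995, 0.1, 0.002]
force: [-0.0, -0.5, -1.8]
grip_width: 0.095
grasp_force: 40.0
```

```bash
cat > plan.py <<'E'
from ik import *
from scipy.spatial.transform import Slerp
def path(way,q0,n=8):
    # way: list of (p,R); check IK continuity, print local offsets per segment
    q=np.array(q0); 
    for (p0,r0),(p1,r1) in zip(way[:-1],way[1:]):
        sl=Slerp([0,1],R.concatenate([r0,r1])); qs=q
        for t in np.linspace(0,1,n+1)[1:]:
            q,e,a=ik(p0+(np.array(p1)-p0)*t,sl(t),q)
            if e>.006 or a>2: print('  bad t',round(t,2),'err',e.round(3),a.round(1),q.round(2))
        d=r0.inv().apply(np.array(p1)-p0)/.08; rv=(r0.inv()*r1).as_rotvec()/(2*np.pi)
        print('to',np.round(p1,3),'off',d.round(3),'rot',rv.round(4),'q',q.round(2))
E
python3 - <<'E'
from plan import *
st,p,r=tool(); q=st['joint_pos']
print(np.array(fk(q,S,X)[0])-p)
H=horiz(90,1,0)
W=[(p,r),(np.array([.50,-.10,.27]),H),(np.array([.53,.08,.27]),H),(np.array([.559,.25,.27]),H),(np.array([.559,.25,.17]),H)]
path(W,q)
H=horiz(90,1,10)
print('lean'); W=[(p,r)]+[(a,H) for a,_ in W[1:]]; path(W,q)
E
```

```text
[-5.11396565e-04 -1.05468305e-04 -8.34894820e-05]
to [ 0.5  -0.1   0.27] off [-0.1   -1.791 -1.057] rot [ 0.1692  0.2063 -0.1683] q [ 0.99  0.76 -0.44  1.65 -0.85  1.89  0.73]
to [0.53 0.08 0.27] off [0.    0.375 2.25 ] rot [0. 0. 0.] q [ 0.83  0.67 -0.53  1.86 -1.01  1.64  0.76]
to [0.559 0.25  0.27 ] off [0.    0.363 2.125] rot [0. 0. 0.] q [ 0.63  0.66 -0.63  1.93 -1.2   1.39  0.78]
to [0.559 0.25  0.17 ] off [-1.25  0.    0.  ] rot [0. 0. 0.] q [ 0.59  0.84 -0.58  1.93 -1.15  1.33  0.93]
lean
to [ 0.5  -0.1   0.27] off [-0.1   -1.791 -1.057] rot [ 0.1509  0.184  -0.1789] q [ 0.96  0.66 -0.41  1.64 -0.79  1.84  0.7 ]
to [0.53 0.08 0.27] off [0.391 0.375 2.216] rot [0. 0. 0.] q [ 0.81  0.56 -0.5   1.84 -0.96  1.6   0.69]
to [0.559 0.25  0.27 ] off [0.369 0.363 2.093] rot [0. 0. 0.] q [ 0.61  0.54 -0.61  1.91 -1.13  1.34  0.66]
to [0.559 0.25  0.17 ] off [-1.231  0.     0.217] rot [0. 0. 0.] q [ 0.57  0.71 -0.57  1.94 -1.1   1.25  0.82]
```

carry_out(plan=[{"offset":[0,-0.3,-0.4],"rotation":[0,0,0]},{"offset":[-0.05,-0.6,-0.8],"rotation":[0,0,0]},{"offset":[-0.05,-0.9,-1],"rotation":[0,0,0]},{"offset":[-0.05,-0.9,-1],"rotation":[0,0,0]}])

```text
time_s: 22.65
tool_pos: [0.5181, -0.1653, 0.265]
eef_rot: [-0.0, 0.995, 0.102, 0.001]
force: [1.0, -0.4, -1.1]
grip_width: 0.097
grasp_force: 40.0
```

carry_out(plan=[{"offset":[0,-0.1,-0.06],"rotation":[0.0106,0.0129,-0.0105]},{"offset":[0,-0.2,-0.06],"rotation":[0.0212,0.0258,-0.021]},{"offset":[0,-0.3,-0.06],"rotation":[0.0317,0.0387,-0.0316]},{"offset":[-0.05,-0.4,-0.06],"rotation":[0.0423,0.0516,-0.0421]},{"offset":[-0.05,-0.5,-0.06],"rotation":[0.0529,0.0645,-0.0526]},{"offset":[-0.05,-0.6,-0.06],"rotation":[0.0635,0.0774,-0.0631]},{"offset":[-0.05,-0.7,-0.06],"rotation":[0.074,0.0903,-0.0736]},{"offset":[-0.05,-0.8,-0.06],"rotation":[0.0846,0.1032,-0.0842]},{"offset":[-0.05,-0.89,-0.06],"rotation":[0.0952,0.116,-0.0947]},{"offset":[-0.05,-0.89,-0.06],"rotation":[0.1058,0.1289,-0.1052]},{"offset":[-0.05,-0.89,-0.06],"rotation":[0.1163,0.1418,-0.1157]},{"offset":[-0.05,-0.89,-0.06],"rotation":[0.1269,0.1547,-0.1262]},{"offset":[-0.05,-0.89,-0.06],"rotation":[0.1375,0.1676,-0.1367]},{"offset":[-0.05,-0.89,-0.06],"rotation":[0.1481,0.1805,-0.1473]},{"offset":[-0.05,-0.89,-0.06],"rotation":[0.1586,0.1934,-0.1578]},{"offset":[-0.05,-0.89,-0.06],"rotation":[0.1692,0.2063,-0.1683]},{"offset":[-0.05,-0.89,-0.06],"rotation":[0.1692,0.2063,-0.1683]},{"offset":[-0.05,-0.89,-0.06],"rotation":[0.1692,0.2063,-0.1683]}])

```text
time_s: 24.45
tool_pos: [0.4992, -0.0999, 0.2668]
eef_rot: [-0.502, 0.502, 0.497, 0.499]
force: [0.2, 0.3, -0.5]
grip_width: 0.1
grasp_force: 40.0
```

```bash
python3 - <<'E'
from geo import *
st,p,r=tool(); print(p.round(4), r.as_matrix().round(3).tolist(), np.round(st['joint_pos'],2), st['grip_width'], st['grasp_force'], st['time_s'])
s=manip.snapshot('scene'); save(s,'s2')
s=manip.snapshot('wrist'); save(s,'w2')
E
python3 -c "
import cv2,numpy as np
a=cv2.imread('pics/s2.png');b=cv2.imread('pics/w2.png')
cv2.imwrite('pics/c2.png',np.hstack([a[60:360,60:460],cv2.resize(b,(400,300))]))"
```

```text
[ 0.4992 -0.0999  0.2668] [[0.008, 1.0, 0.002], [-0.001, -0.002, 1.0], [1.0, -0.008, 0.001]] [ 0.83  0.72 -0.21  1.63 -0.99  1.95  0.82] 0.09985282009198618 39.95975196361542 24.45
```

View pics/c2.png

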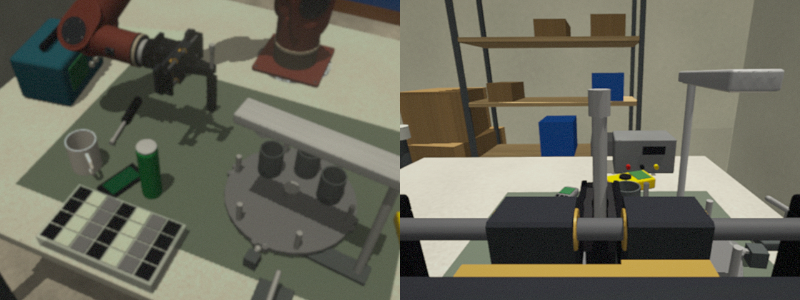

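carry_out(plan=[{"offset":[0,0.07,0.43],"rotation":[0,0,0]},{"offset":[0,0.15,0.87],"rotation":[0,0,0]},{"offset":[0,0.15,0.87],"rotation":[0,0,0]}])

```text
time_s: 24.85
tool_pos: [0.5108, -0.0256, 0.2705]
eef_rot: [0.502, -0.499, -0.501, -0.498]
force: [-0.0, 1.1, -1.0]
grip_width: 0.1
grasp_force: 40.0
```

carry_out(plan=[{"offset":[0,0.07,0.43],"rotation":[0,0,0]},{"offset":[0,0.15,0.87],"rotation":[0,0,0]},{"offset":[0,0.15,0.87],"rotation":[0,0,0]}])

```text
time_s: 25.15
tool_pos: [0.5224, 0.0437, 0.2704]
eef_rot: [0.502, -0.499, -0.501, -0.498]
force: [-0.2, 1.0, -0.4]
grip_width: 0.101
grasp_force: 40.0
```

carry_out(plan=[{"offset":[0,0.07,0.43],"rotation":[0,0,0]},{"offset":[0,0.15,0.87],"rotation":[0,0,0]},{"offset":[0,0.15,0.87],"rotation":[0,0,0]}])

```text
time_s: 25.45
tool_pos: [0.5341, 0.1128, 0.2703]
eef_rot: [0.502, -0.499, -0.501, -0.498]
force: [0.0, -0.7, -1.0]
grip_width: 0.097
grasp_force: 40.0
```

carry_out(plan=[{"offset":[0,0.07,0.43],"rotation":[0,0,0]},{"offset":[0,0.15,0.87],"rotation":[0,0,0]},{"offset":[0,0.15,0.87],"rotation":[0,0,0]}])

```text
time_s: 25.75
tool_pos: [0.546, 0.1821, 0.2703]
eef_rot: [0.502, -0.499, -0.5, -0.499]
force: [-0.7, -0.2, -0.9]
grip_width: 0.101
grasp_force: 40.0
```

carry_out(plan=[{"offset":[0,0.07,0.43],"rotation":[0,0,0]},{"offset":[0,0.15,0.87],"rotation":[0,0,0]},{"offset":[0,0.15,0.87],"rotation":[0,0,0]},{"offset":[0,0.15,0.87],"rotation":[0,0,0]}])

```text
time_s: 26.15
tool_pos: [0.5591, 0.2476, 0.2693]
eef_rot: [0.501, -0.501, -0.499, -0.499]
force: [0.5, -0.5, -0.7]
grip_width: 0.099
grasp_force: 40.0
```

```bash
python3 - <<'E'
from geo import *
st,p,r=tool(); print(p.round(4), r.as_matrix().round(3).tolist(), np.round(st['joint_pos'],2), st['grip_width'], st['grasp_force'], st['time_s'])
s=manip.snapshot('top'); carousel(s,(.5955,.1738)); C=cloud(s); z=C[...,2]
s2=manip.snapshot('scene'); carousel(s2,(.5955,.1738));C=cloud(s2); save(s2,'s3')
# points of driver: shaft region between z .3 and .36 near (x,y)
for C in (cloud(s),cloud(s2)):
    for a,b in [(.145,.2),(.2,.24),(.29,.32),(.32,.36)]:
        m=(C[...,2]>a)&(C[...,2]<b)&(np.hypot(C[...,0]-p[0],C[...,1]-p[1]-.013)<.025); print(a,m.sum(), C[m].mean(0).round(4) if m.sum() else '')
E
```

```text
[0.5591 0.2476 0.2693] [[0.002, 1.0, -0.0], [0.0, 0.0, 1.0], [1.0, -0.002, -0.0]] [ 0.48  0.6  -0.44  1.89 -1.33  1.45  0.85] 0.09862316888323185 39.95694816112518 26.15
disc axis [0.5965 0.1726]
rim [0.5593 0.2601] 59 0.0936 112.8
rim [0.5388 0.0982] 120 0.0945 -126.8
rim [0.5578 0.2627] 30 0.0965 113.0
rim [0.5014 0.186 ] 157 0.0949 172.6
post [0.714 0.083] 0.15 -37.4
post [0.476 0.264] 0.149 142.9
post [0.457 0.116] 0.15 -157.2
disc axis [0.5979 0.1747]
rim [0.5388 0.0984] 136 0.0944 -126.9
rim [0.5016 0.1848] 42 0.0946 173.3
rim [0.5592 0.2612] 140 0.0946 112.5
post [0.577 0.025] 0.15 -96.9
post [0.716 0.084] 0.15 -36.9
post [0.615 0.323] 0.15 82.4
post [0.734 0.232] 0.15 22.6
0.145 118 [0.551  0.2562 0.1749]
0.2 90 [0.5499 0.2579 0.2196]
0.29 70 [0.557  0.2582 0.3044]
0.32 148 [0.5574 0.2593 0.3386]
0.145 38 [0.5695 0.26   0.1528]
0.2 0 
0.29 56 [0.5618 0.2601 0.3045]
0.32 80 [0.5616 0.2603 0.3363]
```

carry_out(plan=[{"offset":[-0.3,0,0],"rotation":[0,0,0]},{"offset":[-0.6,0,0],"rotation":[0,0,0]},{"offset":[-0.8,0,0],"rotation":[0,0,0]},{"offset":[-1,0,0],"rotation":[0,0,0]},{"offset":[-1,0,0],"rotation":[0,0,0]}])

```text
time_s: 26.75
tool_pos: [0.5588, 0.2475, 0.1871]
eef_rot: [0.502, -0.501, -0.498, -0.499]
force: [0.0, -0.6, -1.0]
grip_width: 0.097
grasp_force: 40.0
```

carry_out(plan=[{"offset":[-0.1,0,0],"rotation":[0,0,0]},{"offset":[-0.2,0,0],"rotation":[0,0,0]},{"offset":[-0.27,0,0],"rotation":[0,0,0]},{"offset":[-0.27,0,0],"rotation":[0,0,0]}])

```text
time_s: 27.15
tool_pos: [0.5587, 0.2483, 0.1668]
eef_rot: [0.501, -0.501, -0.499, -0.499]
force: [-0.1, -0.4, -0.9]
grip_width: 0.099
grasp_force: 40.0
```

```bash
python3 - <<'E'
from geo import *
st,p,r=tool(); print(p.round(4), st['force'],st['grip_width'], st['time_s'])
s=manip.snapshot('top'); save(s,'t4'); s=manip.snapshot('scene'); save(s,'s4')
a=cv2.imread('pics/t4.png')[80:320,40:360]; b=cv2.imread('pics/s4.png')[100:340,200:520]
cv2.imwrite('pics/c4.png',np.hstack([a,b]))
E
```

```text
[0.5587 0.2483 0.1668] [-0.13177991 -0.36610323 -0.87114676] 0.09861441863176085 27.15
```

View pics/c4.png

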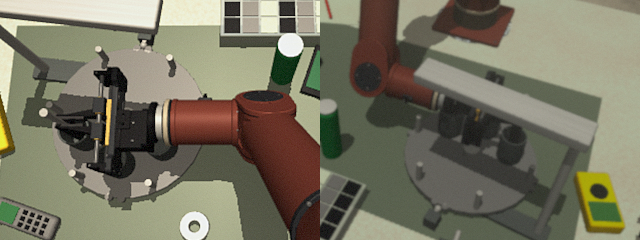

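carry_out(plan=[{"offset":[0,0,0],"rotation":[0,0,0]},{"offset":[0,0,0],"rotation":[0,0,0]},{"offset":[0,0,0],"rotation":[0,0,0]},{"offset":[0,0,0],"rotation":[0,0,0]},{"offset":[0,0,0],"rotation":[0,0,0]}], jaw=-0.4)

```text
time_s: 27.75
tool_pos: [0.5589, 0.2483, 0.1676]
eef_rot: [0.501, -0.5, -0.499, -0.5]
force: [-0.5, 0.7, 0.7]
grip_width: 0.294
grasp_force: 0.0
```

carry_out(plan=[{"offset":[0,0,-0.2],"rotation":[0,0,0]},{"offset":[0,0,-0.5],"rotation":[0,0,0]},{"offset":[0,0,-0.8],"rotation":[0,0,0]},{"offset":[0,0,-1],"rotation":[0,0,0]}])

```text
time_s: 28.15
tool_pos: [0.5593, 0.1654, 0.1669]
eef_rot: [-0.5, 0.501, 0.499, 0.5]
force: [-0.1, -1.0, 0.0]
grip_width: 0.298
grasp_force: 0.0
```

carry_out(plan=[{"offset":[0.4,0,-0.4],"rotation":[0,0,0]},{"offset":[0.9,0,-0.7],"rotation":[0,0,0]},{"offset":[1,0,-1],"rotation":[0,0,0]},{"offset":[1,0,-1],"rotation":[0,0,0]}])

```text
time_s: 28.55
tool_pos: [0.5603, 0.0839, 0.2483]
eef_rot: [-0.498, 0.502, 0.499, 0.501]
force: [-0.2, -0.4, -0.1]
grip_width: 0.301
grasp_force: 0.0
```

carry_out(plan=[{"offset":[0.1,-0.3,-0.5],"rotation":[0,0,0]},{"offset":[0.25,-0.4,-1],"rotation":[0,0,0]},{"offset":[0.25,-0.4,-1],"rotation":[0,0,0]}])

```text
time_s: 28.85
tool_pos: [0.5273, 0.0026, 0.267]
eef_rot: [-0.499, 0.503, 0.498, 0.5]
force: [0.3, -0.5, 1.2]
grip_width: 0.301
grasp_force: 0.0
```

```bash
python3 - <<'E'
from geo import *
st,p,r=tool(); print(p.round(4), r.as_quat().round(3), st['force'],st['grip_width'], st['time_s'])
s=manip.snapshot('top'); save(s,'t5'); carousel(s,(.5955,.1738)); drivers(s)
C=cloud(s)
s=manip.snapshot('scene'); save(s,'s5'); carousel(s,(.5955,.1738)); drivers(s); C2=cloud(s)
for C in (C,C2):
  for a in np.arange(.12,.27,.02):
    m=(C[...,2]>a)&(C[...,2]<a+.02)&(np.hypot(C[...,0]-.559,C[...,1]-.261)<.1); print(a.round(2),m.sum(), np.median(C[m],0).round(4) if m.sum() else '')
a=cv2.imread('pics/t5.png')[80:320,40:360]; b=cv2.imread('pics/s5.png')[100:340,200:520]
cv2.imwrite('pics/c5.png',np.hstack([a,b]))
E
```

```text
[0.5273 0.0026 0.267 ] [ 0.503  0.498  0.5   -0.499] [ 0.30303226 -0.49750322  1.16286356] 0.3013514530221187 28.85
disc axis [0.5963 0.1739]
rim [0.5586 0.261 ] 200 0.0947 112.9
rim [0.5716 0.2896] 59 0.1182 101.6
rim [0.5379 0.098 ] 218 0.0952 -127.2
rim [0.5013 0.1852] 231 0.0949 173.1
post [0.733 0.231] 0.149 22.6
post [0.715 0.083] 0.15 -37.4
post [0.614 0.322] 0.149 82.8
post [0.576 0.025] 0.15 -97.6
post [0.476 0.264] 0.15 142.9
post [0.457 0.116] 0.15 -157.1
drv 638 ang 7.4 foot [ 0.4123 -0.3653] tip [ 0.5237 -0.3509]
disc axis [0.5969 0.1745]
rim [0.5384 0.0982] 138 0.0947 -127.1
rim [0.501  0.1858] 56 0.0952 172.8
rim [0.5577 0.2607] 164 0.0948 113.5
post [0.577 0.026] 0.149 -97.0
post [0.716 0.084] 0.151 -36.9
post [0.615 0.322] 0.15 82.4
post [0.734 0.232] 0.15 22.8
drv 346 ang 5.6 foot [ 0.4109 -0.3614] tip [ 0.6147 -0.3413]
0.12 115 [0.5598 0.2702 0.1314]
0.14 126 [0.564  0.2805 0.1453]
0.16 55 [0.5669 0.2906 0.1699]
0.18 57 [0.5693 0.2981 0.1905]
0.2 61 [0.5719 0.3045 0.2104]
0.22 79 [0.5745 0.3112 0.2272]
0.24 0 
0.26 0 
0.12 63 [0.5739 0.2769 0.1317]
0.14 62 [0.57   0.2821 0.1448]
0.16 0 
0.18 0 
0.2 0 
0.22 0 
0.24 0 
0.26 0
```

View pics/c5.png

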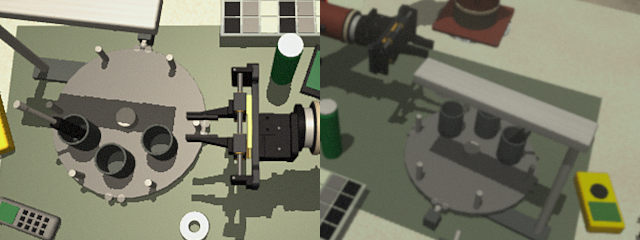

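```bash
python3 - <<'E'
from plan import *
st,p,r=tool(); q=st['joint_pos']
Dn=R.from_euler('z',6.7,degrees=True)*R.from_euler('x',180,degrees=True)
W=[(p,r),(np.array([.51,-.077,.267]),r),(np.array([.515,-.15,.267]),Dn),(np.array([.5366,-.3494,.18]),Dn),(np.array([.5366,-.3494,.024]),Dn)]
path(W,q)
E
```

```text
to [ 0.51  -0.077  0.267] off [ 0.003 -0.214 -1.055] rot [0. 0. 0.] q [ 0.8   0.71 -0.22  1.67 -0.95  1.95  0.8 ]
to [ 0.515 -0.15   0.267] off [ 0.001  0.064 -0.912] rot [-0.1789 -0.2007  0.178 ] q [ 0.36  0.11 -0.17  1.68  0.02  1.35 -1.26]
to [ 0.537 -0.349  0.18 ] off [-0.023  2.507  1.088] rot [0. 0. 0.] q [ 0.56  0.35 -0.07  1.57  0.02  1.22 -0.97]
to [ 0.537 -0.349  0.024] off [ 0.   -0.    1.95] rot [0. 0. 0.] q [ 0.55  0.49 -0.06  1.72  0.04  0.94 -0.98]
```

carry_out(plan=[{"offset":[0,-0.1,-0.5],"rotation":[0,0,0]},{"offset":[0,-0.21,-1],"rotation":[0,0,0]},{"offset":[0,-0.21,-1],"rotation":[0,0,0]}], jaw=0)

```text
time_s: 29.25
tool_pos: [0.5101, -0.0757, 0.2658]
eef_rot: [-0.5, 0.502, 0.498, 0.5]
force: [0.2, -0.5, -0.3]
grip_width: 0.467
grasp_force: 0.0
```

carry_out(plan=[{"offset":[0,0,-0.2],"rotation":[-0.022,-0.025,0.022]},{"offset":[0,0.03,-0.4],"rotation":[-0.045,-0.05,0.044]},{"offset":[0,0.06,-0.6],"rotation":[-0.067,-0.075,0.067]},{"offset":[0,0.06,-0.9],"rotation":[-0.09,-0.1,0.089]},{"offset":[0,0.06,-0.95],"rotation":[-0.134,-0.15,0.134]},{"offset":[0,0.06,-0.95],"rotation":[-0.1789,-0.2007,0.178]},{"offset":[0,0.06,-0.95],"rotation":[-0.1789,-0.2007,0.178]},{"offset":[0,0.06,-0.95],"rotation":[-0.1789,-0.2007,0.178]},{"offset":[0,0.06,-0.95],"rotation":[-0.1789,-0.2007,0.178]},{"offset":[0,0.06,-0.95],"rotation":[-0.1789,-0.2007,0.178]},{"offset":[0,0.06,-0.95],"rotation":[-0.1789,-0.2007,0.178]},{"offset":[0,0.06,-0.95],"rotation":[-0.1789,-0.2007,0.178]},{"offset":[0,0.06,-0.95],"rotation":[-0.1789,-0.2007,0.178]},{"offset":[0,0.06,-0.95],"rotation":[-0.1789,-0.2007,0.178]},{"offset":[0,0.06,-0.95],"rotation":[-0.1789,-0.2007,0.178]},{"offset":[0,0.06,-0.95],"rotation":[-0.1789,-0.2007,0.178]},{"offset":[0,0.06,-0.95],"rotation":[-0.1789,-0.2007,0.178]},{"offset":[0,0.06,-0.95],"rotation":[-0.1789,-0.2007,0.178]}])

```text
time_s: 31.05
tool_pos: [0.5147, -0.1487, 0.2669]
eef_rot: [-0.001, 0.998, 0.059, 0.0]
force: [-0.3, -0.7, -0.5]
grip_width: 0.499
grasp_force: 0.0
```

carry_out(plan=[{"offset":[0,0.4,0.1],"rotation":[0,0,0]},{"offset":[0,0.84,0.3],"rotation":[0,0,0]},{"offset":[0,0.84,0.3],"rotation":[0,0,0]}])

```text
time_s: 31.35
tool_pos: [0.521, -0.2203, 0.2407]
eef_rot: [0.0, 0.998, 0.056, -0.001]
force: [-0.6, 0.8, -0.6]
grip_width: 0.5
grasp_force: 0.0
```

carry_out(plan=[{"offset":[0,0.4,0.1],"rotation":[0,0,0]},{"offset":[0,0.84,0.3],"rotation":[0,0,0]},{"offset":[0,0.84,0.3],"rotation":[0,0,0]}])

```text
time_s: 31.65
tool_pos: [0.5287, -0.2865, 0.2166]
eef_rot: [-0.0, 0.998, 0.056, -0.001]
force: [-0.7, 0.6, 0.2]
grip_width: 0.501
grasp_force: 0.0
```

carry_out(plan=[{"offset":[0,0.4,0.1],"rotation":[0,0,0]},{"offset":[0,0.84,0.3],"rotation":[0,0,0]},{"offset":[0,0.84,0.3],"rotation":[0,0,0]},{"offset":[0,0.84,0.3],"rotation":[0,0,0]}])

```text
time_s: 32.05
tool_pos: [0.5384, -0.3485, 0.1944]
eef_rot: [-0.001, 0.998, 0.058, -0.0]
force: [-0.1, 1.2, 0.1]
grip_width: 0.497
grasp_force: 0.0
```

```bash
python3 - <<'E'
from geo import *
st,p,r=tool(); print(p.round(4), r.as_matrix().round(3).tolist(), st['time_s'])
for n in ['wrist','top','scene']:
    s=manip.snapshot(n); print(n); drivers(s)
a=np.radians(6.7); g=np.array([.4125,-.364])+.125*np.array([np.cos(a),np.sin(a)])
print((r.inv().apply([*(g-p[:2]),.023-p[2]])/.08).round(3))
E
```

```text
[ 0.5384 -0.3485  0.1944] [[0.993, 0.117, -0.0], [0.117, -0.993, 0.002], [-0.0, -0.002, -1.0]] 32.05
wrist
drv 491 ang 81.7 foot [ 0.6532 -0.2574] tip [ 0.6594 -0.2148]
drv 3181 ang 7.6 foot [ 0.4191 -0.3682] tip [ 0.6103 -0.3427]
top
drv 670 ang 7.2 foot [ 0.4123 -0.3652] tip [ 0.5354 -0.3496]
scene
drv 343 ang 6.8 foot [ 0.4119 -0.3636] tip [ 0.6119 -0.3399]
[-0.023  0.013  2.142]
```

carry_out(plan=[{"offset":[-0.02,0.02,0.4],"rotation":[0,0,0]},{"offset":[-0.02,0.02,1],"rotation":[0,0,0]},{"offset":[-0.02,0.02,1],"rotation":[0,0,0]}])

```text
time_s: 32.5
tool_pos: [0.5348, -0.3466, 0.1096]
eef_rot: [-0.003, 0.998, 0.06, -0.004]
force: [-0.9, -0.5, -0.4]
grip_width: 0.499
grasp_force: 0.0
```

carry_out(plan=[{"offset":[0,0,0.4],"rotation":[0,0,0]},{"offset":[0,0,0.7],"rotation":[0,0,0]},{"offset":[0,0,1],"rotation":[0,0,0]},{"offset":[0,0,1],"rotation":[0,0,0]}])

```text
time_s: 32.9
tool_pos: [0.5372, -0.3483, 0.0341]
eef_rot: [-0.001, 0.998, 0.06, -0.001]
force: [-0.1, 1.2, 0.6]
grip_width: 0.499
grasp_force: 0.0
```

carry_out(plan=[{"offset":[0,0,0.12],"rotation":[0,0,0]},{"offset":[0,0,0.12],"rotation":[0,0,0]},{"offset":[0,0,0.12],"rotation":[0,0,0]}])

```text
time_s: 33.2
tool_pos: [0.5386, -0.3499, 0.0268]
eef_rot: [0.0, 0.998, 0.059, 0.001]
force: [-1.2, 0.6, -0.2]
grip_width: 0.499
grasp_force: 0.0
```

carry_out(plan=[{"offset":[0,0,0],"rotation":[0,0,0]},{"offset":[0,0,0],"rotation":[0,0,0]},{"offset":[0,0,0],"rotation":[0,0,0]},{"offset":[0,0,0],"rotation":[0,0,0]},{"offset":[0,0,0],"rotation":[0,0,0]},{"offset":[0,0,0],"rotation":[0,0,0]}], jaw=-1, force=40)

```text
time_s: 33.8
tool_pos: [0.5379, -0.3497, 0.0254]
eef_rot: [-0.0, 0.998, 0.059, 0.0]
force: [-0.7, 0.2, 0.7]
grip_width: 0.096
grasp_force: 39.8
```

carry_out(plan=[{"offset":[0,0,-0.2],"rotation":[0,0,0]},{"offset":[0,0,-0.4],"rotation":[0,0,0]},{"offset":[0,0,-0.7],"rotation":[0,0,0]},{"offset":[0,0,-1],"rotation":[0,0,0]},{"offset":[0,0,-1],"rotation":[0,0,0]}])

```text
time_s: 34.3
tool_pos: [0.5401, -0.3511, 0.111]
eef_rot: [0.002, 0.998, 0.059, 0.003]
force: [1.2, -0.3, -0.8]
grip_width: 0.099
grasp_force: 39.8
```

carry_out(plan=[{"offset":[0,-0.3,-0.4],"rotation":[0,0,0]},{"offset":[0,-0.6,-0.8],"rotation":[0,0,0]},{"offset":[-0.1,-0.9,-1],"rotation":[0,0,0]},{"offset":[-0.1,-0.9,-1],"rotation":[0,0,0]}])

```text
time_s: 34.7
tool_pos: [0.5225, -0.2765, 0.1892]
eef_rot: [0.0, 0.998, 0.061, 0.003]
force: [0.2, -0.3, -0.8]
grip_width: 0.097
grasp_force: 39.8
```

```bash
python3 - <<'E'
from plan import *
st,p,r=tool(); q=st['joint_pos']; print(p.round(4),st['grip_width'],st['grasp_force'],st['time_s'])
H=horiz(90,1,0)
W=[(p,r),(np.array([.50,-.20,.27]),r),(np.array([.49,-.10,.27]),H),(np.array([.501,.173,.27]),H),(np.array([.501,.173,.168]),H)]
path(W,q)
E
```

```text
[ 0.5225 -0.2765  0.1892] 0.09723090957296918 39.83965873718262 34.7
to [ 0.5  -0.2   0.27] off [-0.158 -0.982 -1.012] rot [0. 0. 0.] q [ 0.38  0.11 -0.08  1.68  0.01  1.35 -1.15]
to [ 0.49 -0.1   0.27] off [ 2.800e-02 -1.256e+00 -1.000e-03] rot [ 0.1785  0.2007 -0.1774] q [ 0.84  0.71 -0.21  1.67 -0.91  1.99  0.82]
to [0.501 0.173 0.27 ] off [0.    0.138 3.412] rot [0. 0. 0.] q [ 0.59  0.55 -0.36  2.01 -1.18  1.63  0.87]
to [0.501 0.173 0.168] off [-1.275  0.     0.   ] rot [0. 0. 0.] q [ 0.56  0.74 -0.33  2.   -1.12  1.54  1.03]
```

carry_out(plan=[{"offset":[-0.05,-0.3,-0.4],"rotation":[0,0,0]},{"offset":[-0.1,-0.6,-0.8],"rotation":[0,0,0]},{"offset":[-0.16,-0.98,-1],"rotation":[0,0,0]},{"offset":[-0.16,-0.98,-1],"rotation":[0,0,0]}])

```text
time_s: 35.1
tool_pos: [0.5003, -0.1998, 0.2684]
eef_rot: [0.0, 0.998, 0.061, 0.002]
force: [-0.4, 1.1, -1.3]
grip_width: 0.097
grasp_force: 39.8
```

carry_out(plan=[{"offset":[0,-0.1,0],"rotation":[0.0112,0.0125,-0.0111]},{"offset":[0,-0.2,0],"rotation":[0.0223,0.0251,-0.0222]},{"offset":[0,-0.3,0],"rotation":[0.0335,0.0376,-0.0333]},{"offset":[0.03,-0.4,0],"rotation":[0.0446,0.0502,-0.0444]},{"offset":[0.03,-0.5,0],"rotation":[0.0558,0.0627,-0.0554]},{"offset":[0.03,-0.6,0],"rotation":[0.0669,0.0753,-0.0665]},{"offset":[0.03,-0.7,0],"rotation":[0.0781,0.0878,-0.0776]},{"offset":[0.03,-0.8,0],"rotation":[0.0893,0.1004,-0.0887]},{"offset":[0.03,-0.9,0],"rotation":[0.1004,0.1129,-0.0998]},{"offset":[0.03,-1,0],"rotation":[0.1116,0.1254,-0.1109]},{"offset":[0.03,-1,0],"rotation":[0.1227,0.138,-0.122]},{"offset":[0.03,-1,0],"rotation":[0.1339,0.1505,-0.1331]},{"offset":[0.03,-1,0],"rotation":[0.145,0.1631,-0.1441]},{"offset":[0.03,-1,0],"rotation":[0.1562,0.1756,-0.1552]},{"offset":[0.03,-1,0],"rotation":[0.1673,0.1882,-0.1663]},{"offset":[0.03,-1,0],"rotation":[0.1785,0.2007,-0.1774]},{"offset":[0.03,-1,0],"rotation":[0.1785,0.2007,-0.1774]},{"offset":[0.03,-1,0],"rotation":[0.1785,0.2007,-0.1774]}])

```text
time_s: 36.9
tool_pos: [0.4923, -0.1238, 0.2641]
eef_rot: [-0.5, 0.504, 0.497, 0.499]
force: [0.3, -0.0, -0.5]
grip_width: 0.098
grasp_force: 39.8
```

```bash
python3 - <<'E'
from geo import *
st,p,r=tool(); print(p.round(4), r.as_matrix().round(3).tolist(), np.round(st['joint_pos'],2), st['grip_width'], st['grasp_force'], st['time_s'])
print((r.inv().apply(np.array([.5013,.1715,.27])-p)/.08).round(3))
s=manip.snapshot('wrist'); save(s,'w6'); s=manip.snapshot('scene'); save(s,'s6')
a=cv2.imread('pics/s6.png'); b=cv2.imread('pics/w6.png')
cv2.imwrite('pics/c6.png',np.hstack([a[60:360,60:460],cv2.resize(b,(400,300))]))
E
```

```text
[ 0.4923 -0.1238  0.2641] [[0.008, 1.0, 0.006], [0.0, -0.006, 1.0], [1.0, -0.008, -0.0]] [ 0.8   0.73 -0.13  1.61 -1.    2.    0.85] 0.09789127554697943 39.81213927268982 36.9
[0.076 0.09  3.692]
```

View pics/c6.png

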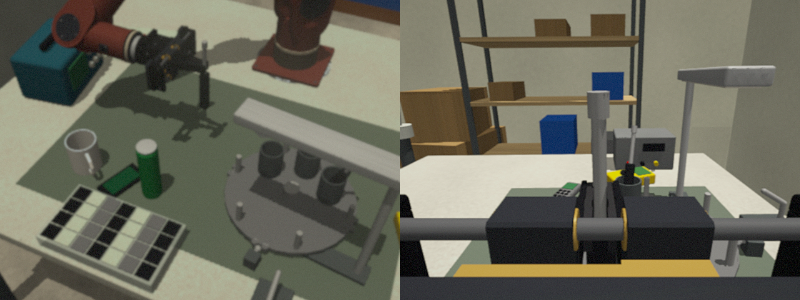

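carry_out(plan=[{"offset":[0.08,0.02,0.46],"rotation":[0,0,0]},{"offset":[0.08,0.02,0.92],"rotation":[0,0,0]},{"offset":[0.08,0.02,0.92],"rotation":[0,0,0]}])

```text
time_s: 37.3
tool_pos: [0.4933, -0.0452, 0.2737]
eef_rot: [-0.501, 0.501, 0.499, 0.499]
force: [0.5, 0.1, -0.4]
grip_width: 0.101
grasp_force: 39.8
```

carry_out(plan=[{"offset":[0,0.02,0.46],"rotation":[0,0,0]},{"offset":[0,0.02,0.92],"rotation":[0,0,0]},{"offset":[0,0.02,0.92],"rotation":[0,0,0]}])

```text
time_s: 37.6
tool_pos: [0.4948, 0.0281, 0.2734]
eef_rot: [0.501, -0.501, -0.499, -0.499]
force: [-0.6, -0.4, -0.3]
grip_width: 0.098
grasp_force: 39.8
```

carry_out(plan=[{"offset":[0,0.02,0.46],"rotation":[0,0,0]},{"offset":[0,0.02,0.92],"rotation":[0,0,0]},{"offset":[0,0.02,0.92],"rotation":[0,0,0]}])

```text
time_s: 37.9
tool_pos: [0.4964, 0.1012, 0.2732]
eef_rot: [0.501, -0.501, -0.499, -0.499]
force: [-1.0, 0.0, -1.2]
grip_width: 0.102
grasp_force: 39.8
```

carry_out(plan=[{"offset":[0,0.03,0.46],"rotation":[0,0,0]},{"offset":[0,0.03,0.92],"rotation":[0,0,0]},{"offset":[0,0.03,0.92],"rotation":[0,0,0]},{"offset":[0,0.03,0.92],"rotation":[0,0,0]}])

```text
time_s: 38.3
tool_pos: [0.5004, 0.1707, 0.2725]
eef_rot: [-0.5, 0.502, 0.498, 0.5]
force: [-0.1, -0.9, -0.2]
grip_width: 0.1
grasp_force: 39.8
```

```bash
python3 - <<'E'
from geo import *
st,p,r=tool(); print(p.round(4), r.as_matrix().round(3).tolist(), np.round(st['joint_pos'],2), st['grip_width'], st['grasp_force'], st['time_s'])
for n in ['top','scene']:
    s=manip.snapshot(n); carousel(s,(.5955,.1738)); C=cloud(s)
    for a,b in [(.145,.2),(.2,.24),(.29,.32),(.32,.36)]:
        m=(C[...,2]>a)&(C[...,2]<b)&(np.hypot(C[...,0]-p[0],C[...,1]-p[1]-.0145)<.025); print(a,m.sum(), np.median(C[m],0).round(4) if m.sum() else '')
E
```

```text
[0.5004 0.1707 0.2725] [[0.004, 1.0, 0.004], [0.001, -0.004, 1.0], [1.0, -0.004, -0.001]] [ 0.54  0.52 -0.32  1.99 -1.27  1.6   0.9 ] 0.10012933931895641 39.81688678264618 38.3
disc axis [0.5965 0.1746]
rim [0.5577 0.2613] 91 0.0953 113.4
rim [0.5652 0.2914] 51 0.1215 104.5
rim [0.5369 0.0976] 38 0.0961 -127.6
rim [0.5585 0.259 ] 21 0.0929 113.5
rim [0.5007 0.1855] 36 0.0955 173.0
rim [0.5023 0.1852] 77 0.0939 173.1
post [0.733 0.231] 0.149 22.6
post [0.714 0.083] 0.15 -37.5
post [0.614 0.322] 0.149 82.8
post [0.579 0.025] 0.15 -96.3
post [0.476 0.264] 0.15 142.9
0.145 67 [0.4913 0.1789 0.1738]
0.2 69 [0.4906 0.1796 0.2229]
0.29 58 [0.4979 0.1822 0.3058]
0.32 136 [0.4983 0.1833 0.3444]
disc axis [0.5966 0.1747]
rim [0.5385 0.0986] 139 0.0944 -127.1
rim [0.5008 0.1859] 54 0.0955 172.7
rim [0.5578 0.2609] 165 0.0949 113.4
post [0.578 0.026] 0.149 -96.7
post [0.716 0.084] 0.15 -36.9
post [0.615 0.323] 0.15 82.4
post [0.734 0.232] 0.15 22.8
0.145 0 
0.2 104 [0.5104 0.1867 0.2256]
0.29 50 [0.5034 0.1854 0.3049]
0.32 73 [0.5032 0.1852 0.3384]
```

carry_out(plan=[{"offset":[-0.3,0,0],"rotation":[0,0,0]},{"offset":[-0.6,0,0],"rotation":[0,0,0]},{"offset":[-0.8,0,0],"rotation":[0,0,0]},{"offset":[-1,0,0],"rotation":[0,0,0]},{"offset":[-1,0,0],"rotation":[0,0,0]}])

```text
time_s: 38.9
tool_pos: [0.5003, 0.1696, 0.1902]
eef_rot: [-0.5, 0.503, 0.497, 0.5]
force: [0.5, 0.6, -0.9]
grip_width: 0.102
grasp_force: 39.8
```

carry_out(plan=[{"offset":[-0.1,0,0],"rotation":[0,0,0]},{"offset":[-0.2,0,0],"rotation":[0,0,0]},{"offset":[-0.28,0,0],"rotation":[0,0,0]},{"offset":[-0.28,0,0],"rotation":[0,0,0]}])

```text
time_s: 39.3
tool_pos: [0.4999, 0.1711, 0.169]
eef_rot: [-0.501, 0.502, 0.497, 0.5]
force: [0.5, 0.2, -0.6]
grip_width: 0.1
grasp_force: 39.8
```

```bash
python3 - <<'E'
from geo import *
st,p,r=tool(); print(p.round(4), st['force'],st['grip_width'], st['time_s'])
s=manip.snapshot('scene'); carousel(s,(.5955,.1738)); C=cloud(s)
m=(C[...,2]>.2)&(C[...,2]<.26)&(np.hypot(C[...,0]-p[0],C[...,1]-p[1]-.0145)<.025); print(m.sum(), np.median(C[m],0).round(4),C[m][:,2].max())
E
```

```text
[0.4999 0.1711 0.169 ] [ 0.52010136  0.21417264 -0.61070349] 0.0999440136870352 39.3
disc axis [0.5984 0.1753]
rim [0.5387 0.0977] 39 0.095 -126.7
rim [0.501  0.1857] 57 0.0952 172.8
rim [0.5577 0.2605] 175 0.0946 113.6
post [0.577 0.026] 0.149 -97.0
post [0.716 0.083] 0.15 -36.9
post [0.615 0.322] 0.15 82.5
post [0.735 0.232] 0.151 22.6
80 [0.5021 0.1868 0.2301] 0.24518093659209117
```

Release, then retreat.

carry_out(plan=[{"offset":[0,0,0],"rotation":[0,0,0]},{"offset":[0,0,0],"rotation":[0,0,0]},{"offset":[0,0,0],"rotation":[0,0,0]},{"offset":[0,0,0],"rotation":[0,0,0]},{"offset":[0,0,0],"rotation":[0,0,0]}], jaw=-0.4)

```text
time_s: 39.85
tool_pos: [0.5, 0.1713, 0.1698]
eef_rot: [-0.5, 0.502, 0.498, 0.5]
force: [-0.2, 0.6, 0.9]
grip_width: 0.296
grasp_force: 0.0
```

carry_out(plan=[{"offset":[0,0,-0.2],"rotation":[0,0,0]},{"offset":[0,0,-0.5],"rotation":[0,0,0]},{"offset":[0,0,-0.8],"rotation":[0,0,0]},{"offset":[0,0,-1],"rotation":[0,0,0]}])

```text
time_s: 40.25
tool_pos: [0.5, 0.0885, 0.1692]
eef_rot: [-0.5, 0.503, 0.497, 0.5]
force: [0.2, -1.1, 0.2]
grip_width: 0.297
grasp_force: 0.0
```

carry_out(plan=[{"offset":[0.4,0,-0.4],"rotation":[0,0,0]},{"offset":[0.9,0,-0.7],"rotation":[0,0,0]},{"offset":[1,0,-1],"rotation":[0,0,0]},{"offset":[1,0,-1],"rotation":[0,0,0]}])

```text
time_s: 40.65
tool_pos: [0.5006, 0.0072, 0.2505]
eef_rot: [-0.498, 0.503, 0.498, 0.501]
force: [0.6, 0.2, -1.0]
grip_width: 0.299
grasp_force: 0.0
```

carry_out(plan=[{"offset":[0.1,0,-0.5],"rotation":[0,0,0]},{"offset":[0.25,0,-1],"rotation":[0,0,0]},{"offset":[0.25,0,-1],"rotation":[0,0,0]}])

```text
time_s: 40.95
tool_pos: [0.4999, -0.0739, 0.2694]
eef_rot: [-0.498, 0.504, 0.497, 0.501]
force: [-0.2, -0.7, -0.1]
grip_width: 0.298
grasp_force: 0.0
```

```bash
cat >> geo.py <<'E'
def standing(s,cups):
    C=cloud(s)
    for c in cups:
        for a in (.12,.14,.16,.18,.2,.22):
            m=(C[...,2]>a)&(C[...,2]<a+.02)&(np.hypot(C[...,0]-c[0],C[...,1]-c[1])<.085)
            if m.sum()>5: print(np.round(c,3),a,m.sum(),np.median(C[m],0).round(4))
E
python3 - <<'E'
from geo import *
st,p,r=tool(); print(p.round(4), r.as_quat().round(3), st['grip_width'], st['time_s'])
s=manip.snapshot('top'); save(s,'t7'); carousel(s,(.5955,.1738)); standing(s,[(.559,.29),(.501,.195)]); drivers(s)
a=cv2.imread('pics/t7.png')[60:360,40:440]; cv2.imwrite('pics/c7.png',a)
E
```

```text
[ 0.4999 -0.0739  0.2694] [ 0.504  0.497  0.501 -0.498] 0.29788234181509793 40.95
disc axis [0.5962 0.1735]
rim [0.5587 0.261 ] 198 0.0946 112.9
rim [0.5704 0.2899] 60 0.1188 102.2
rim [0.5378 0.098 ] 220 0.0953 -127.3
rim [0.5014 0.1853] 208 0.0949 173.0
rim [0.5086 0.2041] 26 0.092 160.8
post [0.733 0.231] 0.149 22.6
post [0.714 0.083] 0.15 -37.4
post [0.614 0.322] 0.149 82.7
post [0.576 0.025] 0.15 -97.3
post [0.476 0.264] 0.15 142.8
post [0.457 0.116] 0.15 -157.1
[0.559 0.29 ] 0.12 111 [0.5595 0.2702 0.1303]
[0.559 0.29 ] 0.14 132 [0.5641 0.281  0.1452]
[0.559 0.29 ] 0.16 51 [0.5673 0.2907 0.1702]
[0.559 0.29 ] 0.18 58 [0.57   0.2976 0.1892]
[0.559 0.29 ] 0.2 59 [0.572  0.3044 0.2092]
[0.559 0.29 ] 0.22 85 [0.5749 0.311  0.2267]
[0.501 0.195] 0.12 52 [0.4937 0.1764 0.1296]
[0.501 0.195] 0.14 114 [0.4973 0.182  0.1461]
[0.501 0.195] 0.16 23 [0.4985 0.1824 0.171 ]
[0.501 0.195] 0.18 23 [0.4985 0.1826 0.1905]
[0.501 0.195] 0.2 19 [0.4975 0.1824 0.2083]
[0.501 0.195] 0.22 85 [0.4999 0.1843 0.2366]
```

View pics/c7.png

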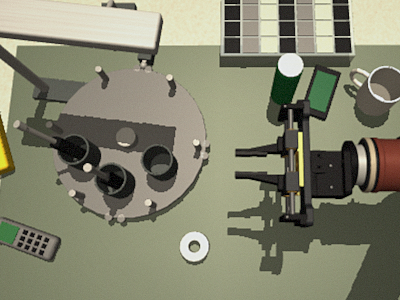

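```bash
python3 - <<'E'
from plan import *
st,p,r=tool(); q=st['joint_pos']
def Dn(y): return R.from_euler('z',y,degrees=True)*R.from_euler('x',180,degrees=True)
ax=np.array([.5955,.1738])
def at(th,z): a=np.radians(th); return np.array([*(ax+.15*np.array([np.cos(a),np.sin(a)])),z])
W=[(p,r),(np.array([.54,-.04,.26]),Dn(82.8)),(at(262.8,.155),Dn(82.8)),(at(262.8,.073),Dn(82.8))]
for t in (232.8,202.8): W.append((at(t,.073),Dn(t-180)))
path(W,q)
E
```

```text
to [ 0.54 -0.04  0.26] off [-0.109  0.5    0.394] rot [-0.0154 -0.2495  0.0142] q [ 0.18  0.12 -0.2   1.68  0.02  1.34 -0.15]
to [0.577 0.025 0.155] off [0.863 0.353 1.312] rot [0. 0. 0.] q [ 0.08  0.26 -0.24  1.75  0.07  1.14 -0.3 ]
to [0.577 0.025 0.073] off [ 0.    -0.     1.025] rot [0. 0. 0.] q [ 0.07  0.34 -0.23  1.83  0.09  0.98 -0.32]
to [0.505 0.054 0.073] off [ 0.251 -0.938 -0.   ] rot [-0.     -0.      0.0833] q [-0.03  0.22 -0.17  1.98  0.05  0.94 -0.87]
to [0.457 0.116 0.073] off [ 0.251 -0.937 -0.   ] rot [ 0.     -0.      0.0833] q [-0.17  0.16 -0.16  2.06  0.03  0.93 -1.52]
```

carry_out(plan=[{"offset":[-0.05,0.2,0.1],"rotation":[-0.0012,-0.0208,0.0012]},{"offset":[-0.11,0.5,0.39],"rotation":[-0.0025,-0.0416,0.0024]},{"offset":[-0.11,0.5,0.39],"rotation":[-0.005,-0.083,0.005]},{"offset":[-0.11,0.5,0.39],"rotation":[-0.008,-0.125,0.007]},{"offset":[-0.11,0.5,0.39],"rotation":[-0.0154,-0.2495,0.0142]},{"offset":[-0.11,0.5,0.39],"rotation":[-0.0154,-0.2495,0.0142]},{"offset":[-0.11,0.5,0.39],"rotation":[-0.0154,-0.2495,0.0142]},{"offset":[-0.11,0.5,0.39],"rotation":[-0.0154,-0.2495,0.0142]},{"offset":[-0.11,0.5,0.39],"rotation":[-0.0154,-0.2495,0.0142]},{"offset":[-0.11,0.5,0.39],"rotation":[-0.0154,-0.2495,0.0142]},{"offset":[-0.11,0.5,0.39],"rotation":[-0.0154,-0.2495,0.0142]},{"offset":[-0.11,0.5,0.39],"rotation":[-0.0154,-0.2495,0.0142]},{"offset":[-0.11,0.5,0.39],"rotation":[-0.0154,-0.2495,0.0142]},{"offset":[-0.11,0.5,0.39],"rotation":[-0.0154,-0.2495,0.0142]},{"offset":[-0.11,0.5,0.39],"rotation":[-0.0154,-0.2495,0.0142]}])

```text
time_s: 42.5
tool_pos: [0.5393, -0.0394, 0.2599]
eef_rot: [-0.001, 0.75, 0.662, 0.0]
force: [0.6, -1.0, -0.4]
grip_width: 0.3
grasp_force: 0.0
```

carry_out(plan=[{"offset":[0.4,0.15,0.3],"rotation":[0,0,0]},{"offset":[0.86,0.35,0.7],"rotation":[0,0,0]},{"offset":[0.86,0.35,1],"rotation":[0,0,0]},{"offset":[0.86,0.35,1],"rotation":[0,0,0]},{"offset":[0.86,0.35,1],"rotation":[0,0,0]}])

```text
time_s: 43.0
tool_pos: [0.5757, 0.0255, 0.1807]
eef_rot: [-0.001, 0.75, 0.662, 0.0]
force: [-0.8, -0.5, 1.2]
grip_width: 0.3
grasp_force: 0.0
```

```bash
cat > nxt.py <<'E'
from geo import *
import sys
th=float(sys.argv[1]); zt=.073
st,p,r=tool(); a=np.radians(th); ax=np.array([.5955,.1738])
print(p.round(4), r.as_matrix()[:,0].round(3), np.round(st['joint_pos'],2), st['time_s'])
g=ax+.15*np.array([np.cos(a),np.sin(a)])
D=R.from_euler('z',th-180,degrees=True)*R.from_euler('x',180,degrees=True)
print('off',(r.inv().apply([*(g-p[:2]),zt-p[2]])/.08).round(3),'rot',((r.inv()*D).as_rotvec()/2/np.pi).round(4))
s=manip.snapshot('scene'); carousel(s,(.5955,.1738))
E
python3 nxt.py 262.8
```

```text
[0.5757 0.0255 0.1807] [0.124 0.992 0.001] [ 0.05  0.24 -0.2   1.72  0.05  1.19 -0.29] 43.0
off [-0.007  0.015  1.347] rot [-0.0002 -0.0002  0.0002]
disc axis [0.5975 0.1734]
rim [0.5384 0.0983] 143 0.0947 -127.1
rim [0.5011 0.1857] 55 0.0951 172.8
rim [0.5578 0.2606] 161 0.0946 113.5
post [0.577 0.025] 0.15 -97.0
post [0.716 0.084] 0.15 -36.7
post [0.615 0.323] 0.15 82.5
post [0.734 0.232] 0.15 22.7
```

carry_out(plan=[{"offset":[0,0.015,0.3],"rotation":[0,0,0]},{"offset":[0,0.015,0.6],"rotation":[0,0,0]},{"offset":[0,0.015,0.9],"rotation":[0,0,0]},{"offset":[0,0.015,1],"rotation":[0,0,0]},{"offset":[0,0.015,1],"rotation":[0,0,0]}])

```text
time_s: 43.55
tool_pos: [0.577, 0.0263, 0.101]
eef_rot: [-0.001, 0.749, 0.662, 0.0]
force: [-0.5, 0.0, 0.4]
grip_width: 0.298
grasp_force: 0.0
```

carry_out(plan=[{"offset":[0,0,0.2],"rotation":[0,0,0]},{"offset":[0,0,0.34],"rotation":[0,0,0]},{"offset":[0,0,0.34],"rotation":[0,0,0]}])

```text
time_s: 43.85
tool_pos: [0.5766, 0.027, 0.0731]
eef_rot: [-0.001, 0.749, 0.663, 0.0]
force: [0.4, -0.3, -0.5]
grip_width: 0.297
grasp_force: 0.0
```

carry_out(plan=[{"offset":[0.002,-0.082,0],"rotation":[0,0,0.0069]},{"offset":[0.007,-0.163,0],"rotation":[0,0,0.0139]},{"offset":[0.016,-0.245,0],"rotation":[0,0,0.0208]},{"offset":[0.028,-0.326,0],"rotation":[0,0,0.0278]},{"offset":[0.044,-0.406,0],"rotation":[0,0,0.0347]},{"offset":[0.064,-0.485,0],"rotation":[0,0,0.0417]},{"offset":[0.087,-0.564,0],"rotation":[0,0,0.0486]},{"offset":[0.113,-0.641,0],"rotation":[0,0,0.0556]},{"offset":[0.143,-0.717,0],"rotation":[0,0,0.0625]},{"offset":[0.176,-0.792,0],"rotation":[0,0,0.0694]},{"offset":[0.212,-0.866,0],"rotation":[0,0,0.0764]},{"offset":[0.251,-0.937,0],"rotation":[0,0,0.0833]},{"offset":[0.251,-0.937,0],"rotation":[0,0,0.0833]}])

```text
time_s: 45.15
tool_pos: [0.5052, 0.0569, 0.0746]
eef_rot: [-0.001, 0.895, 0.446, 0.001]
force: [0.4, -0.7, 0.2]
grip_width: 0.302
grasp_force: 0.0
```

carry_out(plan=[{"offset":[0.002,-0.082,0],"rotation":[0,0,0.0069]},{"offset":[0.007,-0.163,0],"rotation":[0,0,0.0139]},{"offset":[0.016,-0.245,0],"rotation":[0,0,0.0208]},{"offset":[0.028,-0.326,0],"rotation":[0,0,0.0278]},{"offset":[0.044,-0.406,0],"rotation":[0,0,0.0347]},{"offset":[0.064,-0.485,0],"rotation":[0,0,0.0417]},{"offset":[0.087,-0.564,0],"rotation":[0,0,0.0486]},{"offset":[0.113,-0.641,0],"rotation":[0,0,0.0556]},{"offset":[0.143,-0.717,0],"rotation":[0,0,0.0625]},{"offset":[0.176,-0.792,0],"rotation":[0,0,0.0694]},{"offset":[0.212,-0.866,0],"rotation":[0,0,0.0764]},{"offset":[0.251,-0.937,0],"rotation":[0,0,0.0833]},{"offset":[0.251,-0.937,0],"rotation":[0,0,0.0833]}])

```text
time_s: 46.45
tool_pos: [0.4577, 0.1181, 0.0743]
eef_rot: [-0.001, 0.98, 0.2, 0.001]
force: [0.2, 0.1, 0.3]
grip_width: 0.298
grasp_force: 0.0
```

```bash
python3 nxt.py 262.8
```

```text
[0.4577 0.1181 0.0743] [0.92  0.393 0.002] [-0.19  0.15 -0.16  2.07  0.03  0.93 -1.54] 46.45
off [0.911 1.655 0.015] rot [-1.000e-04 -4.000e-04 -1.658e-01]
disc axis [0.5991 0.1725]
rim [0.5011 0.1856] 59 0.0951 172.9
rim [0.5591 0.2615] 128 0.0949 112.5
rim [0.539  0.2628] 37 0.1054 122.4
rim [0.6527 0.2491] 181 0.0946 52.8
post [0.577 0.026] 0.149 -97.1
post [0.715 0.083] 0.15 -37.0
post [0.615 0.323] 0.15 82.6
post [0.735 0.232] 0.151 22.6
```

carry_out(plan=[{"offset":[0,0,0],"rotation":[0,0,0]},{"offset":[0,0,-0.6],"rotation":[0,0,0]},{"offset":[0,0,-1],"rotation":[0,0,0]},{"offset":[0,0,-1],"rotation":[0,0,0]}])

```text
time_s: 46.9
tool_pos: [0.4601, 0.1177, 0.1581]
eef_rot: [-0.001, 0.98, 0.2, 0.004]
force: [0.9, 0.5, -0.6]
grip_width: 0.302
grasp_force: 0.0
```

carry_out(plan=[{"offset":[0.2,0.4,0],"rotation":[0,0,0]},{"offset":[0.45,0.83,0],"rotation":[0,0,0]},{"offset":[0.45,0.83,0],"rotation":[0,0,0]}])

```text
time_s: 47.2
tool_pos: [0.5193, 0.0658, 0.1529]
eef_rot: [0.0, 0.98, 0.197, 0.001]
force: [0.2, 0.1, 0.0]
grip_width: 0.297
grasp_force: 0.0
```

carry_out(plan=[{"offset":[0.25,0.4,0],"rotation":[0,0,-0.02]},{"offset":[0.46,0.83,0],"rotation":[0,0,-0.04]},{"offset":[0.46,0.83,0],"rotation":[0,0,-0.08]},{"offset":[0.46,0.83,0],"rotation":[0,0,-0.12]},{"offset":[0.46,0.83,0],"rotation":[0,0,-0.166]},{"offset":[0.46,0.83,0],"rotation":[0,0,-0.166]},{"offset":[0.46,0.83,0],"rotation":[0,0,-0.166]},{"offset":[0.46,0.83,0],"rotation":[0,0,-0.166]},{"offset":[0.46,0.83,0],"rotation":[0,0,-0.166]},{"offset":[0.46,0.83,0],"rotation":[0,0,-0.166]}])

```text
time_s: 48.2
tool_pos: [0.576, 0.0235, 0.1529]
eef_rot: [-0.001, 0.751, 0.661, 0.0]
force: [0.2, -0.3, -1.2]
grip_width: 0.299
grasp_force: 0.0
```

```bash
python3 nxt.py 262.8
```

```text
[0.576  0.0235 0.1529] [0.127 0.992 0.001] [ 0.03  0.26 -0.18  1.75  0.05  1.14 -0.28] 48.2
off [0.019 0.008 0.999] rot [-0.0001 -0.0002 -0.0002]
disc axis [0.5986 0.1731]
rim [0.5006 0.1855] 58 0.0956 173.0
rim [0.559  0.2613] 127 0.0948 112.7
rim [0.5393 0.2596] 32 0.1025 123.3
rim [0.6531 0.2491] 181 0.0948 52.6
post [0.576 0.026] 0.15 -97.4
post [0.715 0.083] 0.15 -37.1
post [0.615 0.322] 0.149 82.5
post [0.735 0.232] 0.151 22.7
```

Descend, second 60° stroke, lift, and go back to the start post.

carry_out(plan=[{"offset":[0.02,0,0.3],"rotation":[0,0,0]},{"offset":[0.02,0,0.6],"rotation":[0,0,0]},{"offset":[0.02,0,0.9],"rotation":[0,0,0]},{"offset":[0.02,0,1],"rotation":[0,0,0]},{"offset":[0.02,0,1],"rotation":[0,0,0]}])

```text
time_s: 48.75
tool_pos: [0.5756, 0.0253, 0.0723]
eef_rot: [-0.001, 0.75, 0.661, -0.0]
force: [1.1, 0.3, 0.8]
grip_width: 0.299
grasp_force: 0.0
```

carry_out(plan=[{"offset":[0.002,-0.082,0],"rotation":[0,0,0.0069]},{"offset":[0.007,-0.163,0],"rotation":[0,0,0.0139]},{"offset":[0.016,-0.245,0],"rotation":[0,0,0.0208]},{"offset":[0.028,-0.326,0],"rotation":[0,0,0.0278]},{"offset":[0.044,-0.406,0],"rotation":[0,0,0.0347]},{"offset":[0.064,-0.485,0],"rotation":[0,0,0.0417]},{"offset":[0.087,-0.564,0],"rotation":[0,0,0.0486]},{"offset":[0.113,-0.641,0],"rotation":[0,0,0.0556]},{"offset":[0.143,-0.717,0],"rotation":[0,0,0.0625]},{"offset":[0.176,-0.792,0],"rotation":[0,0,0.0694]},{"offset":[0.212,-0.866,0],"rotation":[0,0,0.0764]},{"offset":[0.251,-0.937,0],"rotation":[0,0,0.0833]},{"offset":[0.251,-0.937,0],"rotation":[0,0,0.0833]}])

```text
time_s: 50.05
tool_pos: [0.505, 0.0553, 0.0749]
eef_rot: [-0.0, 0.896, 0.445, 0.001]
force: [-0.5, 0.4, 0.3]
grip_width: 0.301
grasp_force: 0.0
```

carry_out(plan=[{"offset":[0.002,-0.082,0],"rotation":[0,0,0.0069]},{"offset":[0.007,-0.163,0],"rotation":[0,0,0.0139]},{"offset":[0.016,-0.245,0],"rotation":[0,0,0.0208]},{"offset":[0.028,-0.326,0],"rotation":[0,0,0.0278]},{"offset":[0.044,-0.406,0],"rotation":[0,0,0.0347]},{"offset":[0.064,-0.485,0],"rotation":[0,0,0.0417]},{"offset":[0.087,-0.564,0],"rotation":[0,0,0.0486]},{"offset":[0.113,-0.641,0],"rotation":[0,0,0.0556]},{"offset":[0.143,-0.717,0],"rotation":[0,0,0.0625]},{"offset":[0.176,-0.792,0],"rotation":[0,0,0.0694]},{"offset":[0.212,-0.866,0],"rotation":[0,0,0.0764]},{"offset":[0.251,-0.937,0],"rotation":[0,0,0.0833]},{"offset":[0.251,-0.937,0],"rotation":[0,0,0.0833]}])

```text
time_s: 51.35
tool_pos: [0.4575, 0.1168, 0.0744]
eef_rot: [-0.001, 0.98, 0.199, 0.001]
force: [-0.0, -0.1, 0.1]
grip_width: 0.302
grasp_force: 0.0
```

carry_out(plan=[{"offset":[0,0,0],"rotation":[0,0,0]},{"offset":[0,0,-0.6],"rotation":[0,0,0]},{"offset":[0,0,-1],"rotation":[0,0,0]},{"offset":[0,0,-1],"rotation":[0,0,0]}])

```text
time_s: 51.75
tool_pos: [0.4599, 0.1162, 0.1583]
eef_rot: [-0.001, 0.98, 0.198, 0.004]
force: [0.6, -0.3, -0.5]
grip_width: 0.301
grasp_force: 0.0
```

```bash
python3 nxt.py 262.8; python3 - <<'E'
from h import *
s=manip.snapshot('scene'); save(s,'s8'); t=manip.snapshot('top'); save(t,'t8')
cv2.imwrite('pics/c8.png',np.hstack([cv2.imread('pics/t8.png')[50:350,20:400],cv2.imread('pics/s8.png')[100:400,160:540]]))
E
```

```text
[0.4599 0.1162 0.1583] [0.921 0.389 0.008] [-0.2   0.04 -0.14  1.99  0.01  1.1  -1.52] 51.75
off [0.893 1.619 1.072] rot [ 0.0006 -0.0012 -0.1665]
disc axis [0.6016 0.1744]
rim [0.5583 0.2605] 97 0.0943 113.2
rim [0.5596 0.2619] 25 0.0951 112.2
rim [0.6889 0.1619] 178 0.0941 -7.2
rim [0.6528 0.2496] 139 0.095 52.9
rim [0.6845 0.2694] 27 0.1306 47.0
post [0.577 0.025] 0.15 -96.9
post [0.716 0.084] 0.151 -36.8
post [0.614 0.322] 0.15 82.9
post [0.734 0.232] 0.15 22.9
```

View pics/c8.png

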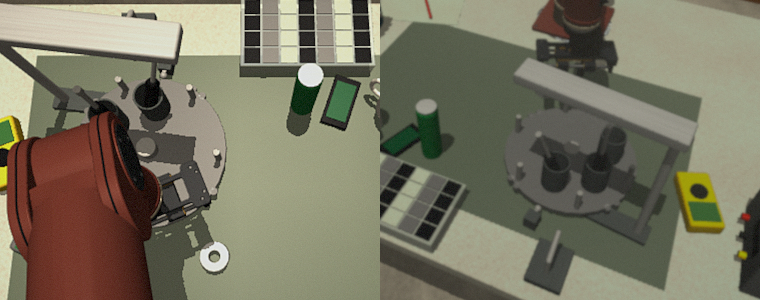

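carry_out(plan=[{"offset":[0.2,0.4,0],"rotation":[0,0,0]},{"offset":[0.45,0.82,0],"rotation":[0,0,0]},{"offset":[0.45,0.82,0],"rotation":[0,0,0]}])

```text
time_s: 52.2
tool_pos: [0.5178, 0.0651, 0.1519]
eef_rot: [0.0, 0.981, 0.196, -0.001]
force: [0.6, -0.8, -0.4]
grip_width: 0.304
grasp_force: 0.0
```

carry_out(plan=[{"offset":[0.25,0.4,0],"rotation":[0,0,-0.02]},{"offset":[0.46,0.82,0],"rotation":[0,0,-0.04]},{"offset":[0.46,0.82,0],"rotation":[0,0,-0.08]},{"offset":[0.46,0.82,0],"rotation":[0,0,-0.12]},{"offset":[0.46,0.82,0],"rotation":[0,0,-0.166]},{"offset":[0.46,0.82,0],"rotation":[0,0,-0.166]},{"offset":[0.46,0.82,0],"rotation":[0,0,-0.166]},{"offset":[0.46,0.82,0],"rotation":[0,0,-0.166]},{"offset":[0.46,0.82,0],"rotation":[0,0,-0.166]},{"offset":[0.46,0.82,0],"rotation":[0,0,-0.166]}])

```text
time_s: 53.2
tool_pos: [0.5743, 0.0231, 0.1523]
eef_rot: [-0.001, 0.752, 0.659, -0.0]
force: [0.1, -1.2, -0.7]
grip_width: 0.305
grasp_force: 0.0
```

carry_out(plan=[{"offset":[0,0,0.3],"rotation":[0,0,0]},{"offset":[0,0,0.6],"rotation":[0,0,0]},{"offset":[0,0,0.9],"rotation":[0,0,0]},{"offset":[0,0,1],"rotation":[0,0,0]},{"offset":[0,0,1],"rotation":[0,0,0]}])

```text
time_s: 53.7
tool_pos: [0.574, 0.0232, 0.0721]
eef_rot: [-0.001, 0.752, 0.66, -0.001]
force: [-0.1, 1.1, -0.4]
grip_width: 0.302
grasp_force: 0.0
```

carry_out(plan=[{"offset":[0.002,-0.082,0],"rotation":[0,0,0.0069]},{"offset":[0.007,-0.163,0],"rotation":[0,0,0.0139]},{"offset":[0.016,-0.245,0],"rotation":[0,0,0.0208]},{"offset":[0.028,-0.326,0],"rotation":[0,0,0.0278]},{"offset":[0.044,-0.406,0],"rotation":[0,0,0.0347]},{"offset":[0.064,-0.485,0],"rotation":[0,0,0.0417]},{"offset":[0.087,-0.564,0],"rotation":[0,0,0.0486]},{"offset":[0.113,-0.641,0],"rotation":[0,0,0.0556]},{"offset":[0.143,-0.717,0],"rotation":[0,0,0.0625]},{"offset":[0.176,-0.792,0],"rotation":[0,0,0.0694]},{"offset":[0.212,-0.866,0],"rotation":[0,0,0.0764]},{"offset":[0.251,-0.937,0],"rotation":[0,0,0.0833]},{"offset":[0.251,-0.937,0],"rotation":[0,0,0.0833]}])

```text
time_s: 55.0
tool_pos: [0.5036, 0.0535, 0.0748]
eef_rot: [-0.0, 0.897, 0.443, 0.001]
force: [-0.4, -1.1, 0.1]
grip_width: 0.297
grasp_force: 0.0
```

```bash
python3 nxt.py 202.8
```

```text
[0.5036 0.0535 0.0748] [0.608 0.794 0.003] [-0.09  0.21 -0.11  1.99  0.03  0.94 -0.87] 55.0
off [ 0.264 -0.933  0.023] rot [-0.0001 -0.0004  0.0827]
disc axis [0.5972 0.1731]
rim [0.67   0.1176] 174 0.0933 -37.0
rim [0.6069 0.2678] 175 0.0946 83.1
rim [0.6826 0.2113] 146 0.0948 23.3
rim [0.6642 0.209 ] 39 0.0772 27.2
post [0.494 0.07 ] 0.145 -134.2
post [0.52 0.05] 0.145 -121.4
post [0.656 0.036] 0.15 -66.3
post [0.537 0.312] 0.15 112.9
post [0.745 0.157] 0.151 -6.5
post [0.686 0.294] 0.15 53.1
```

carry_out(plan=[{"offset":[0.002,-0.082,0],"rotation":[0,0,0.0069]},{"offset":[0.007,-0.163,0],"rotation":[0,0,0.0139]},{"offset":[0.016,-0.245,0],"rotation":[0,0,0.0208]},{"offset":[0.028,-0.326,0],"rotation":[0,0,0.0278]},{"offset":[0.044,-0.406,0],"rotation":[0,0,0.0347]},{"offset":[0.064,-0.485,0],"rotation":[0,0,0.0417]},{"offset":[0.087,-0.564,0],"rotation":[0,0,0.0486]},{"offset":[0.113,-0.641,0],"rotation":[0,0,0.0556]},{"offset":[0.143,-0.717,0],"rotation":[0,0,0.0625]},{"offset":[0.176,-0.792,0],"rotation":[0,0,0.0694]},{"offset":[0.193,-0.829,0],"rotation":[0,0,0.0729]},{"offset":[0.212,-0.866,0],"rotation":[0,0,0.0764]},{"offset":[0.231,-0.902,0],"rotation":[0,0,0.0799]},{"offset":[0.251,-0.937,0],"rotation":[0,0,0.0833]},{"offset":[0.251,-0.937,0],"rotation":[0,0,0.0833]},{"offset":[0.251,-0.937,0],"rotation":[0,0,0.0833]}])

```text
time_s: 56.65
tool_pos: [0.4556, 0.1146, 0.0734]
eef_rot: [-0.001, 0.981, 0.196, -0.0]
force: [0.0, -0.4, -0.6]
grip_width: 0.301
grasp_force: 0.0
```

```bash
python3 nxt.py 202.8
```

```text
[0.4556 0.1146 0.0734] [0.923 0.385 0.   ] [-0.23  0.14 -0.12  2.07  0.02  0.93 -1.53] 56.65
off [ 0.024 -0.004  0.005] rot [-0.0003 -0.     -0.0004]
disc axis [0.5969 0.1733]
rim [0.6324 0.0894] 167 0.0921 -66.4
rim [0.6899 0.1618] 150 0.0952 -7.3
rim [0.6535 0.2491] 166 0.0951 52.4
rim [0.7284 0.1654] 31 0.1331 -3.6
post [0.577 0.026] 0.149 -97.0
post [0.716 0.083] 0.151 -36.9
post [0.615 0.322] 0.15 82.5
post [0.734 0.232] 0.15 22.6
```

Clicked in at -7.3° (target -7.2°). Lift, step back from the carousel, and check.

carry_out(plan=[{"offset":[0,0,-0.3],"rotation":[0,0,0]},{"offset":[0,0,-0.7],"rotation":[0,0,0]},{"offset":[0,0,-1],"rotation":[0,0,0]},{"offset":[0,0,-1],"rotation":[0,0,0]}])

```text
time_s: 57.1
tool_pos: [0.4577, 0.1148, 0.1568]
eef_rot: [-0.001, 0.981, 0.196, 0.003]
force: [-0.5, 0.0, -0.4]
grip_width: 0.3
grasp_force: 0.0
```

carry_out(plan=[{"offset":[0,0.5,-0.5],"rotation":[0,0,0]},{"offset":[0,1,-1],"rotation":[0,0,0]},{"offset":[0,1,-1],"rotation":[0,0,0]}])

```text
time_s: 57.4
tool_pos: [0.4889, 0.0366, 0.2364]
eef_rot: [-0.0, 0.981, 0.194, 0.002]
force: [-0.1, -0.1, 0.3]
grip_width: 0.303
grasp_force: 0.0
```

carry_out(plan=[{"offset":[-0.2,0.5,0],"rotation":[0,0,0]},{"offset":[-0.4,1,0],"rotation":[0,0,0]},{"offset":[-0.4,1,0],"rotation":[0,0,0]},{"offset":[-0.4,1,0],"rotation":[0,0,0]}])

```text
time_s: 57.8
tool_pos: [0.4874, -0.0464, 0.2323]
eef_rot: [-0.001, 0.981, 0.195, -0.001]
force: [-0.2, 1.2, 0.2]
grip_width: 0.3
grasp_force: 0.0
```

carry_out(plan=[{"offset":[-0.2,0.5,0],"rotation":[0,0,0]},{"offset":[-0.4,1,0],"rotation":[0,0,0]},{"offset":[-0.4,1,0],"rotation":[0,0,0]},{"offset":[-0.4,1,0],"rotation":[0,0,0]}])

```text
time_s: 58.2
tool_pos: [0.489, -0.1312, 0.2325]
eef_rot: [-0.001, 0.981, 0.196, -0.0]
force: [1.8, 1.5, 0.4]
grip_width: 0.299
grasp_force: 0.0
```

```bash
python3 - <<'E'
from geo import *
st,p,r=tool(); print(p.round(4), st['time_s'])
s=manip.snapshot('scene'); save(s,'s9'); carousel(s,(.5955,.1738)); standing(s,[(.69,.162),(.636,.087)]); drivers(s)
t=manip.snapshot('top'); save(t,'t9'); carousel(t,(.5955,.1738)); standing(t,[(.69,.162),(.636,.087)])
cv2.imwrite('pics/c9.png',np.hstack([cv2.imread('pics/t9.png')[50:350,20:400],cv2.imread('pics/s9.png')[100:400,160:540]]))
E
```

```text
[ 0.489  -0.1312  0.2325] 58.2
disc axis [0.5968 0.1746]
rim [0.6321 0.089 ] 172 0.0924 -66.7
rim [0.6896 0.1618] 143 0.0949 -7.3
rim [0.6532 0.2494] 174 0.0951 52.6
rim [0.6716 0.161 ] 34 0.0772 -9.5
post [0.578 0.025] 0.15 -96.9
post [0.716 0.083] 0.151 -36.9
post [0.615 0.322] 0.15 82.5
post [0.734 0.232] 0.15 22.8
[0.69  0.162] 0.12 64 [0.6999 0.1639 0.1298]
[0.69  0.162] 0.14 82 [0.6948 0.1623 0.1465]
[0.69  0.162] 0.16 31 [0.6935 0.1627 0.1701]
[0.69  0.162] 0.18 26 [0.6936 0.1618 0.1895]
[0.69  0.162] 0.2 28 [0.6941 0.1619 0.2095]
[0.69  0.162] 0.22 62 [0.6944 0.1619 0.235 ]
[0.636 0.087] 0.12 89 [0.6359 0.0749 0.1302]
[0.636 0.087] 0.14 80 [0.6298 0.0662 0.1454]
[0.636 0.087] 0.16 33 [0.6264 0.0556 0.1708]
[0.636 0.087] 0.18 35 [0.6246 0.0489 0.1907]
[0.636 0.087] 0.2 33 [0.6233 0.0422 0.2094]
[0.636 0.087] 0.22 41 [0.6218 0.0362 0.2266]
disc axis [0.5966 0.1735]
rim [0.6893 0.1616] 196 0.0946 -7.4
rim [0.7078 0.1706] 33 0.1123 -1.6
rim [0.6529 0.2489] 231 0.0945 52.6
rim [0.632  0.0858] 191 0.0952 -67.4
post [0.733 0.231] 0.149 22.6
post [0.714 0.083] 0.15 -37.5
post [0.614 0.322] 0.149 82.8
post [0.576 0.025] 0.15 -97.4
post [0.477 0.264] 0.149 142.9
post [0.457 0.115] 0.15 -157.1
[0.69  0.162] 0.12 63 [0.6811 0.1534 0.1293]
[0.69  0.162] 0.14 107 [0.6868 0.1572 0.1467]
[0.69  0.162] 0.16 24 [0.687  0.1583 0.1707]
[0.69  0.162] 0.18 28 [0.6871 0.1584 0.1908]
[0.69  0.162] 0.2 24 [0.687  0.1583 0.2079]
[0.69  0.162] 0.22 83 [0.6887 0.1595 0.236 ]
[0.636 0.087] 0.12 83 [0.6302 0.0807 0.131 ]
[0.636 0.087] 0.14 113 [0.6266 0.0692 0.1449]
[0.636 0.087] 0.16 17 [0.6213 0.0569 0.1696]
[0.636 0.087] 0.18 18 [0.6191 0.0501 0.1909]
[0.636 0.087] 0.2 14 [0.6159 0.0438 0.2136]
[0.636 0.087] 0.22 69 [0.6178 0.0353 0.2286]
```

View pics/c9.png

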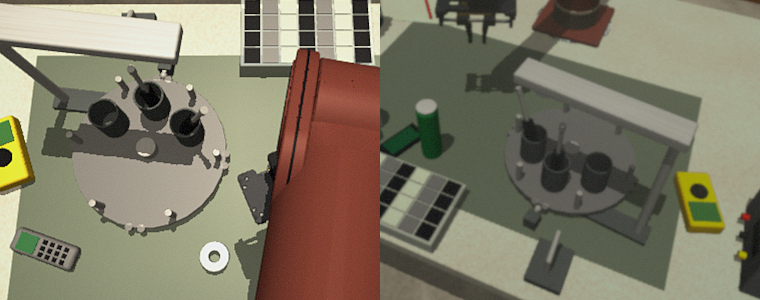

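The picture shows both drivers standing in their cups, with the middle cup at the rear under the bar and the robot clear. Lean is about 20° for one and almost none for the other. Handing in.

```bash
python3 -c "
from rig import manip
print(manip.sign_off())"
```

```text
the job is handed in; nothing more can be done
None
```

The job is handed in at about 58 s, and no verdict came back: both nut drivers found on the mat stand handle-down in their own cups (one leaning about 20°), and the carousel is at its rear stop within 0.2°. The spray can is upright; I never moved near the mug and did not check it at the end.

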